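Clear the die bed and seat the keyed die

ROBOT

A 7-joint arm with a two-finger parallel gripper is mounted at the origin on a cart in front of the work surface, level with it; the furniture and walls round the work are solid. World frame = base frame: x ahead of the robot, y to its left, z up, the work surface at z = 0. Lengths are in m, angles in rad, forces in N, time in s.
With the tool pointing down it reaches from about 0.4 to 0.85 m from the base axis. Payload 10.4 kg.
Tool frame: the origin (TCP) lies midway between the tips of the shut fingers; the grasp point (between the pads) lies 19 mm behind it (manip.tcp_to_grasp is the distance from the TCP to the grasp point, in m); x points along the fingers, y is the direction in which the jaws open and shut, and the axes are right-handed (so a half turn about x gives the same grasp; the last joint's range is limited). The gripper opens to 85 mm and grips with 20 to 120 N. Pads are 22 mm wide; open, the fingers measure 114 mm over their backs; the gripper's body (76 mm by 85 mm) begins 54 mm behind the grasp point. The pads swing forward as they close: fully open they stand 13 mm farther back than shut.
Start: joints at [-1.181, 0.332, -0.065, 1.46, 0.022, 1.35, -0.088], TCP at [0.251, 0.573, 0.205] pointing down, gripper open.
Joint ranges: [-2.6, 2.6], [-0.5, 2.12], [-1.47, 1.34], [0.16, 2.42], [-1.27, 4.41], [0.06, 2.06], [-2.6, 2.6]. Speed limits (rad/s): [2.22, 2.22, 2.79, 2.79, 3.14, 3.14, 3.14].

INTERFACE

Orientations are given as a unit quaternion [x, y, z, w].
In Python, from workcell import monitor, viewer, manip gives the robot as it stands. The module is installed in compiled form; this text tells all that it offers.
- The arm moves only by the tool send_rows, never from a script. Its arguments are lists of equal length, an entry for each row: "grip": the closure in counts, from 0 (fully open) to 255 (shut); "offset": the shift along the tool's x, y, z in mm, a list of three; "twist": the turn about the tool's x in degrees. In form: {"grip": [grip, ...], "offset": [[tx, ty, tz], ...], "twist": [twist, ...]}. A call has exactly 5 rows; each row is the pose to reach, as a shift and turn from the pose commanded when the call began, along the tool's axes at that moment; what a row does not reach only later rows make up. A row lasts 1/12 s, in which the tool goes at most 41.7 mm and 7.16 degrees, less where a joint would pass 70% of its speed; a pose out of reach is approached as far as the arm can. A call with a gripper value outside its range is refused whole. The fingers move at their own pace and stop on an object; "newtons" is the grip in N (left out, the last holds). Time passes only in rows, so rows that repeat a pose let the fingers close, or fill a call up. It gives the time, the measured TCP pose, the force and the opening at its end, in the units of the state.
- monitor.get_obs(): the state, without advancing time (a new reading comes with each control period).
- viewer.camera(name): name is "scene" or "top" or "wrist"; returns (picture, depth): 480x640x3 uint8, blue, green, red; 480x640 float32, m along the optical axis (not along the pixel's ray), 0 where there is no reading.
- viewer.camera_model(name): a dict with "camera_matrix" (3x3 intrinsics, pixels), "R" (3x3) and "t" (3): a world point X has camera coordinates R X + t; the wrist camera has in their place "mount" (4x4, takes a point from camera to tool coordinates, whose origin is the TCP and whose axes are the tool frame's). Camera axes: x right, y down, z forward; pixel columns grow to the right and rows downward; lengths in m; the calibration is good to about 2 mm. A picture is of the moment at which its call begins: read the wrist's pose just before it. camera_model takes no time and is no camera call.
- manip.hand_in(): hands the job in, once; it reports no verdict.
Trained networks look in the newest picture that a camera, given by its name, has taken for a name from the list of things; names that differ only in an ending like _2 or _b are one class to them, and where a whole thing is asked for, a point or a joint stands for the part that bears it (a point fixed in the world has none). Each returns a list of dicts, best first, with "score" (0 to 1); they miss things now and then, are a little off and sometimes report something else, mostly with a low value. They report only what shows in the picture. A call takes as long as a camera call. They do not tell look-alikes from the thing itself.
- viewer.recognise(target, camera): "box" ([left, top, width, height] in pixels, round what is visible of it).
- viewer.regions_of(target, camera): "region" (480x640 bool, what is visible of it) and "box" ([left, top, width, height] in pixels, round what is visible of it).
- viewer.spot_point(target, camera): "position" ([column, row] in pixels: a listed point, or the origin of a listed thing).
The state is a dict: "clock": time; "joint_pos": joint angles; "joint_velocities": joint speeds; "tau": joint torques, N m; "position": TCP position; "ee_rot": TCP orientation; "ft_force": force on the tool from outside, world axes, zero at the start; "torque": the same for the moment, N m; "grip_width": opening from 0.0 (shut) to 1.0 (fully open).
Only numpy, scipy, OpenCV 4.12 (cv2) and the standard library are available. Lean on these libraries where they do the work, as an engineer would, in place of code of your own. Each camera call takes 0.05 s, during which the arm holds its last target.

TASK

Use the rubber-faced wooden block to wipe the three white off-cuts off the top of the die bed onto the worktop, keeping your fingers off them, and put the block down flat on the worktop clear of the bed. Then take the steel die from its wooden stand by its black bar, set it in the bed's bore and turn it under light pressure, without forcing it, until its tang drops into the hidden slot and the flange sits flush; let it go. Leave the card pack, the wooden wedge and the brass weight where they are.

Things in the scene. Friction and masses are not known exactly. Their poses are not given: they have to be found in the camera images.
- bed: die bed fixed on the worktop: a flat rectangular slab with a dark steel top face, 160 mm along its x, 180 mm along its y, top face 36 mm above the worktop; origin at the centre of its underside, z up. Two clamp feet 8 mm high stand out 9 mm from the middle of the y sides.
- bed_bore (a point): centre of the mouth of the round bore in the middle of the bed's top face, 26 mm across, 1 mm chamfer, axes as the bed's; 16 mm down the bore lies the flat face of a steel hub with a slot through it. With the die flush here, its grip point is 68 mm above the worktop; with its tang still resting on the hub's face, 77 mm.
- bed_slot (a point): point on the bore's axis 16 mm below its mouth, on the hub's face; axes as the bed's, NOT the slot's. The straight slot, 23 x 13 mm, 12 mm deep, has its long way at an unknown angle up to 0.55 rad either way from the bed's y axis. The hub turns stiffly (0.1 N m), so a lightly pressed die slides round on it. The tang drops in within about 0.12 rad of the slot.
- stand: fixed light wooden parking stand, 90 x 90 mm, 40 mm high, with a 27 mm vertical hole right through its centre, in which the die stands at the start; origin at the centre of its underside
- die_grip (a point): centre of the black grip bar of the steel die (0.22 kg); the bar is 16 mm along x, 46 mm along y, 44 mm high, z up. Under it: round flange 56 mm across, 10 mm thick, underside 32 mm below this point; round pilot 24 mm across, 14 mm long; flat tang 20 mm along y, 10 mm along x, 11 mm long, end 57 mm below this point. Starts 72 mm above the worktop, flange on the stand.
- scraper_center (a point): centre of the wooden knocking block with a black rubber face, 51 mm along its x, 110 mm along its y, 50 mm high, about 0.4 kg, standing on the worktop (centre 25 mm above it), z up; grasp it across its 51 mm
- offcut0_center (a point): centre of a loose off-cut of white plastic cutting stick, a square bar 10 x 56 x 10 mm, 12 g, lying flat on the bed's top face at the start (centre 41 mm above the worktop); the long way is its y axis, z up
- offcut1_center (a point): centre of a loose off-cut of white plastic cutting stick, a square bar 10 x 60 x 10 mm, 12 g, lying flat on the bed's top face at the start (centre 41 mm above the worktop); the long way is its y axis, z up
- offcut2_center (a point): centre of a loose off-cut of white plastic cutting stick, a square bar 10 x 66 x 10 mm, 12 g, lying flat on the bed's top face at the start (centre 41 mm above the worktop); the long way is its y axis, z up
- cards_center (a point): centre of a banded pack of cards 56 x 86 x 33 mm on the worktop; leave alone
- wedge_center (a point): centre of a beech wedge 30 x 90 mm, 22 mm high at its thick end, flat on the worktop; leave alone
- weight_center (a point): centre of a brass check weight 29 mm across, 46 mm high; leave alone
Not all that is in view belongs to the job. Of the things like the part that bears scraper_center, leave any that is green; of the rest the larger one is meant. There is more than one size of the part that bears die_grip; the job needs the smaller.

How it is judged:
On the way, in this order (a step that is already met when the one before it is completed fails the run):
1. the wooden block pushes an off-cut ((contact force between scraper and offcut0 above 0.03 N or contact force between scraper and offcut1 above 0.03 N or contact force between scraper and offcut2 above 0.03 N)).
2. all three off-cuts are off the bed, down on the worktop (height (world z) of offcut0_center between -0.02 and 0.028 m and height (world z) of offcut1_center between -0.02 and 0.028 m and height (world z) of offcut2_center between -0.02 and 0.028 m), for 0.1 s.
3. the die is fully home in the bore, flange flush on the bed (z of die_grip in the frame of bed below 0.0705 m and horizontal distance between die_grip and bed_bore below 0.004 m and angle between die_grip's own z axis and vertical below 0.06 rad), for 0.2 s.
At the end, for the whole second after the job is handed in: Off-cut centres less than 28 mm above the worktop, none on the floor; die upright in the bore (0.06 rad, 4 mm off centre), flange within 2.5 mm of the bed's face; block lying on a long side on the worktop, not touching the bed; die and block released and at rest (all of step 2 and all of step 3 and linear speed of each of die, scraper below 0.02 m/s and contact force between the fingers and die below 0.1 N and contact force between the fingers and scraper below 0.1 N and height (world z) of scraper_center between 0.015 and 0.035 m and contact force between scraper and bed below 0.1 N).
It fails at once if the fingers or the arm touch an off-cut (contact force between any of the fingers, the arm and offcut0 above 0.3 N or contact force between any of the fingers, the arm and offcut1 above 0.3 N or contact force between any of the fingers, the arm and offcut2 above 0.3 N).
It fails at once if the die is forced onto the bed with more than 70 N (contact force between die and bed above 70 N).
It fails at once if the card pack, the wooden wedge or the brass weight is moved by more than 25 mm (distance of any of cards_center, wedge_center, weight_center from where it was at the start of the episode above 0.025 m).
It also fails if it takes over 72 s, if anything falls off the work surface, if the arm or the gripper's body presses on something with over 40 N, if the wrist force passes 120 N, or if a joint passes its speed limit or range.

## Working session

There is one attempt and no reset: what is moved stays moved. The work goes in short steps, Python scripts to look and compute and a tool call to move; the robot and the scene stay as the last step left them, time stands still between calls to the robot, and variables do not carry over. Pictures are saved under pics/ and viewed, and the job is handed in when it is done.

Besides the shell and the picture viewer there is one more tool, called after "Request:" in YAML: its name, and indented under it one key for each argument. send_rows: Moves the arm, as the interface text tells. Its arguments: {"type":"object","properties":{"grip":{"type":"array","items":{"type":"number"}},"offset":{"type":"array","items":{"type":"array","items":{"type":"number"}}},"twist":{"type":"array","items":{"type":"number"}},"newtons":{"type":"number"}},"required":["grip","offset","twist"]}

```bash
mkdir -p pics; ls; cat > h.py <<'E'
import numpy as np, cv2
from workcell import monitor, viewer, manip
from scipy.spatial.transform import Rotation as Ro
def cam(name):
    m=viewer.camera_model(name)
    o=monitor.get_obs()
    im,d=viewer.camera(name)
    K=np.array(m["camera_matrix"])
    if "R" in m: R=np.array(m["R"]);t=np.array(m["t"])
    else:
        M=np.array(m["mount"]); T=np.eye(4);T[:3,:3]=Ro.from_quat(o["ee_rot"]).as_matrix();T[:3,3]=o["position"]
        W=np.linalg.inv(T@M); R=W[:3,:3];t=W[:3,3]
    return im,d,K,R,t
def cloud(d,K,R,t):
    v,u=np.mgrid[0:480,0:640]
    P=np.stack([(u-K[0,2])/K[0,0]*d,(v-K[1,2])/K[1,1]*d,d],-1)
    return (P-t)@R
def ray(px,z,K,R,t):
    c=-R.T@t; r=R.T@np.linalg.inv(K)@np.array([px[0],px[1],1.])
    return c+r*(z-c[2])/r[2]
E
python3 - <<'E'
from h import *
for n in ["top","scene","wrist"]:
    im,d,K,R,t=cam(n); cv2.imwrite(f"pics/{n}0.png",im); np.savez(f"{n}0.npz",im=im,d=d,K=K,R=R,t=t)
    print(n,K[0,0],-R.T@t, R[2])
o=monitor.get_obs();print({k:np.round(v,3) for k,v in o.items()}, manip.tcp_to_grasp)
E
```

```text
pics
top 457.46788710405696 [0.32741539 0.05032639 1.1551494 ] [ 0.20539907  0.00436702 -0.97866856]
scene 586.4046240186924 [-0.13751902 -0.45454313  0.92921191] [ 0.5659662   0.40533679 -0.71790274]
wrist 408.7092761339398 [0.18250477 0.6013688  0.37459644] [ 0.2683303  -0.11865975 -0.95599096]
{'clock': np.float64(0.15), 'joint_pos': array([-1.181,  0.333, -0.065,  1.461,  0.022,  1.35 , -0.089]), 'joint_velocities': array([ 0.   , -0.002, -0.001, -0.003,  0.   ,  0.001, -0.   ]), 'tau': array([ 1.0000e-03, -6.2583e+01,  4.9000e-02, -3.9185e+01,  1.6000e-02,
        8.0000e-03, -0.0000e+00]), 'position': array([0.251, 0.572, 0.204]), 'ee_rot': array([ 0.145,  0.692, -0.145,  0.692]), 'ft_force': array([ 0.231,  0.458, -0.375]), 'torque': array([-0.029, -0.048,  0.003]), 'grip_width': np.float64(0.999)} 0.0187
```

View pics/top0.png

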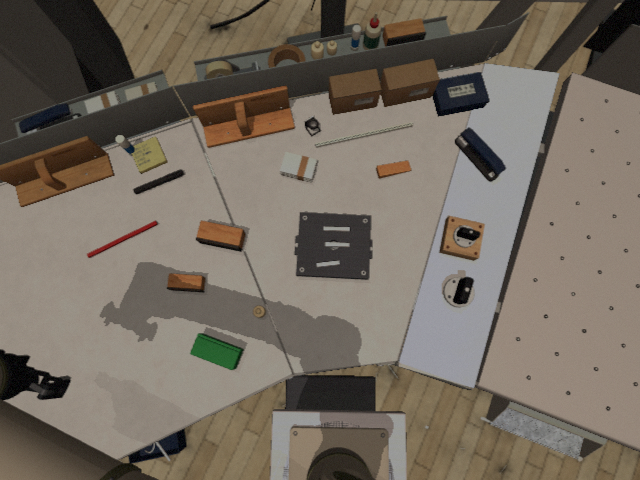

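View pics/scene0.png

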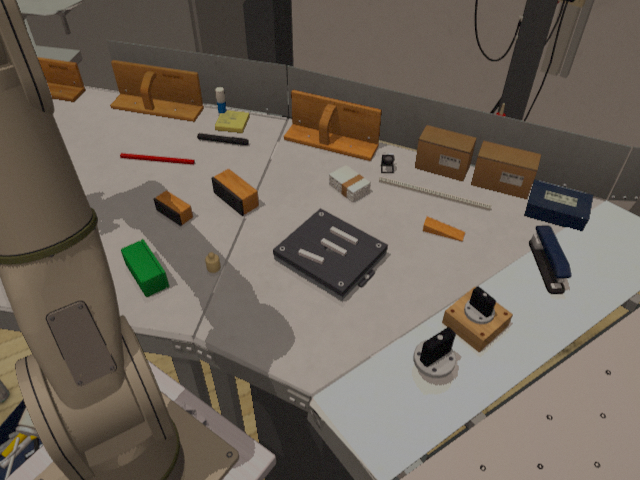

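```bash
python3 - <<'E'
from h import *
for n in ["top","scene"]:
  im,d,K,R,t=cam(n)
  for tg in ["bed","bed_bore","stand","die_grip","scraper_center","offcut0_center","offcut1_center","offcut2_center","cards_center","wedge_center","weight_center"]:
    z={"bed":0,"bed_bore":.036,"stand":0,"die_grip":.072,"scraper_center":.025,"cards_center":.0165,"wedge_center":.01,"weight_center":.023}.get(tg,.041)
    for r in viewer.spot_point(tg,n)[:4]:
        print(n,tg,round(r["score"],2),np.round(r["position"]),np.round(ray(r["position"],z,K,R,t),3))
E
```

```text
top bed 0.69 [332. 247.] [0.549 0.018 0.   ]
top bed_bore 0.76 [330. 246.] [0.543 0.025 0.036]
top bed_bore 0.41 [458. 237.] [ 0.572 -0.294  0.036]
top stand 0.95 [458. 241.] [ 0.57  -0.306  0.   ]
top stand 0.4 [468. 232.] [ 0.593 -0.332  0.   ]
top die_grip 0.67 [469. 232.] [ 0.578 -0.311  0.072]
top die_grip 0.61 [462. 289.] [ 0.439 -0.287  0.072]
top scraper_center 0.95 [216. 350.] [0.287 0.297 0.025]
top scraper_center 0.87 [219. 238.] [0.561 0.305 0.025]
top offcut0_center 0.66 [326. 264.] [0.498 0.034 0.041]
top offcut1_center 0.68 [336. 242.] [0.553 0.011 0.041]
top offcut1_center 0.6 [455. 240.] [ 0.565 -0.286  0.041]
top offcut2_center 0.56 [333. 229.] [0.587 0.019 0.041]
top cards_center 0.9 [296. 169.] [0.753 0.117 0.016]
top cards_center 0.67 [455. 240.] [ 0.569 -0.293  0.016]
top wedge_center 0.9 [397. 168.] [ 0.763 -0.149  0.01 ]
top weight_center 0.6 [260. 312.] [0.38  0.195 0.023]
top weight_center 0.53 [299. 170.] [0.749 0.109 0.023]
scene bed 0.76 [329. 258.] [0.547 0.018 0.   ]
scene bed 0.21 [472. 328.] [ 0.566 -0.307  0.   ]
scene bed_bore 0.89 [331. 246.] [0.55
[... 216 characters left out ...]
.288  0.072]
scene scraper_center 0.75 [141. 269.] [0.28  0.295 0.025]
scene scraper_center 0.65 [233. 190.] [0.57  0.309 0.025]
scene scraper_center 0.64 [173. 205.] [0.45  0.382 0.025]
scene offcut0_center 0.49 [309. 255.] [0.5   0.034 0.041]
scene offcut1_center 0.43 [333. 246.] [0.55  0.01  0.041]
scene offcut2_center 0.7 [344. 235.] [0.591 0.01  0.041]
scene cards_center 0.65 [350. 179.] [0.77  0.118 0.017]
scene wedge_center 0.6 [444. 226.] [ 0.77  -0.138  0.01 ]
scene wedge_center 0.17 [350. 179.] [0.778 0.122 0.01 ]
scene weight_center 0.73 [210. 260.] [0.38  0.2   0.023]
scene weight_center 0.43 [234. 190.] [0.572 0.306 0.023]
scene weight_center 0.32 [344. 233.] [0.61  0.025 0.023]
```

Candidates for the block: the green one at (216,350) is excluded. Of the two orange ones, (219,238) is larger than (186,283), so I take (219,238). Candidates for the die: the one in the stand at about (466,235), and a bigger one lying out at (460,290). I'll measure them and check in a crop.

```bash
cat > m.py <<'E'
from h import *
out={}
for n in ["top","scene"]:
  z=np.load(f"{n}0.npz"); im,d,K,R,t=[z[k] for k in("im","d","K","R","t")]
  P=cloud(d,K,R,t); out[n]=(im,P,K,R,t)
  V=(d>0)
  def rect(name,px,zr,rad,col=None):
    m=V&(P[...,2]>zr[0])&(P[...,2]<zr[1])
    c=ray(px,np.mean(zr),K,R,t)
    m&=np.hypot(P[...,0]-c[0],P[...,1]-c[1])<rad
    if col is not None: m&=col(im.astype(int))
    q=P[m]
    if len(q)<10: print(n,name,"few",len(q));return
    (cx,cy),(w,h),a=cv2.minAreaRect((q[:,:2]*1000).astype(np.float32))
    if w>h: w,h,a=h,w,a+90   # a = angle of short side
    print(n,name,len(q),"c",round(cx,1),round(cy,1),"short/long",round(w,1),round(h,1),"long-axis ang",round(((a+90)+90)%180-90,1),"z",round(np.median(q[:,2])*1000,1))
  T=n=="top"
  white=lambda i:i.min(-1)>130
  rect("blockbig",(219,238) if T else (233,190),(.042,.056),.09)
  rect("blocksmall",(186,283) if T else (173,205),(.03,.06),.07)
  rect("bed",(332,246) if T else (331,246),(.03,.04),.14)
  rect("off0",(328,264) if T else (310,256),(.036,.055),.045,white)
  rect("off1",(337,244) if T else (333,246),(.036,.055),.045,white)
  rect("off2",(336,229) if T else (344,235),(.036,.055),.045,white)
  rect("dieS",(466,234) if T else (482,300),(.082,.105),.05)
  rect("dieL",(462,289) if T else (437,347),(.06,.105),.06)
  rect("stand",(462,238) if T else (477,318),(.033,.043),.07)
  rect("weight",(260,312) if T else (212,258),(.03,.056),.03)
for n,(x0,y0,x1,y1) in {"top":(420,190,520,320),"scene":(390,260,540,400)}.items():
  cv2.imwrite(f"pics/{n}_die.png",cv2.resize(out[n][0][y0:y1,x0:x1],None,fx=4,fy=4,interpolation=cv2.INTER_CUBIC))
im=out["scene"][0]
cv2.imwrite("pics/blocks.png",cv2.resize(im[150:310,110:400],None,fx=2.7,fy=2.7,interpolation=cv2.INTER_CUBIC))
o=monitor.get_obs(); print(np.round(Ro.from_quat(o["ee_rot"]).as_matrix(),3))
E
python3 m.py
```

```text
top blockbig 902 c 567.6 300.2 short/long 51.9 110.2 long-axis ang 79.6 z 50.1
top blocksmall 545 c 448.5 380.2 short/long 39.3 83.7 long-axis ang 87.7 z 38.3
top bed 3955 c 548.4 16.1 short/long 161.6 180.5 long-axis ang 88.2 z 36.5
top off0 74 c 499.5 31.2 short/long 8.3 52.2 long-axis ang -83.2 z 47.2
top off1 128 c 547.2 8.5 short/long 54.4 88.9 long-axis ang 0.5 z 46.3
top off2 138 c 567.9 10.9 short/long 47.6 59.8 long-axis ang -88.6 z 46.4
top dieS 147 c 573.4 -307.2 short/long 16.0 46.8 long-axis ang 74.3 z 93.4
top dieL 269 c 436.0 -287.5 short/long 22.5 61.3 long-axis ang -19.0 z 99.9
top stand 775 c 574.0 -307.1 short/long 91.5 92.0 long-axis ang -12.2 z 40.2
top weight 92 c 381.1 196.9 short/long 25.3 26.3 long-axis ang 45.7 z 33.4
scene blockbig 786 c 568.6 301.3 short/long 53.6 116.8 long-axis ang 79.3 z 49.4
scene blocksmall 505 c 449.4 379.9 short/long 41.0 86.7 long-axis ang 85.9 z 37.4
scene bed 4559 c 550.0 17.7 short/long 165.0 183.8 long-axis ang 88.2 z 35.8
scene off0 78 c 500.2 30.7 short/long 10.5 55.4 long-axis ang -82.2 z 45.7
scene off1 133 c 546.9 9.0 short/long 56.5 89.1 long-axis ang -13.1 z 45.9
scene off2 144 c 569.1 10.6 short/long 50.4 63.1 long-axis ang 90.0 z 45.6
scene dieS 251 c 575.0 -307.0 short/long 18.6 45.2 long-axis ang 72.4 z 92.0
scene dieL 686 c 436.3 -288.2 short/long 22.7 62.4 long-axis ang -21.1 z 96.2
scene stand 1163 c 575.8 -306.5 short/long 91.9 94.3 long-axis ang -11.6 z 39.4
scene weight 91 c 380.1 194.7 short/long 23.7 24.9 long-axis ang -38.6 z 33.1
[[-0.     0.401  0.916]
 [ 0.     0.916 -0.401]
 [-1.     0.    -0.   ]]
```

View pics/scene_die.png

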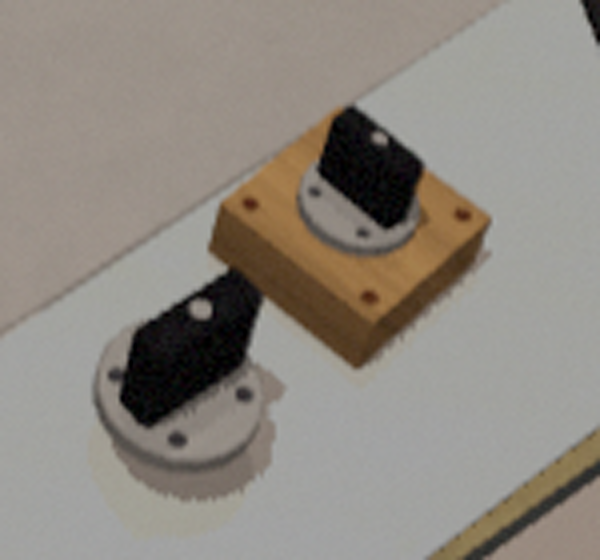

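View pics/blocks.png

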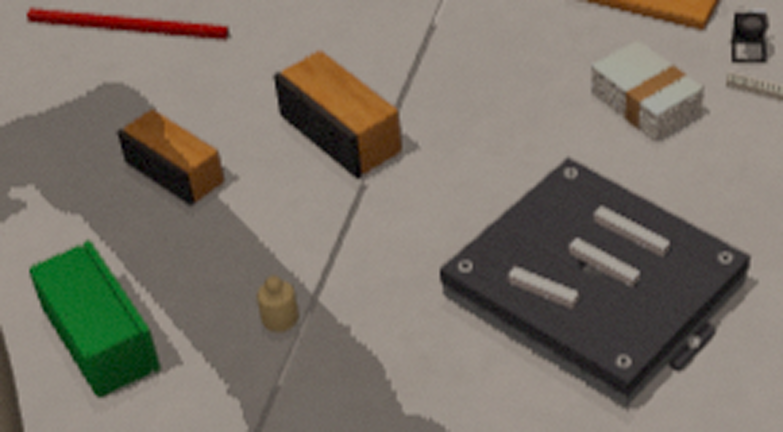

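The crops agree. The scraper is the larger orange block, which measures 52x110 with its top at 50 mm and its black rubber face toward -x. The die in the stand is the small one (bar 16x46); the other is clearly larger.

Plan: grasp the block high, then wipe toward -x so the rubber leads.

```bash
cat > g.py <<'E'
import sys
from h import *
def go(x,y,z,yaw=None):
    o=monitor.get_obs(); M=Ro.from_quat(o["ee_rot"]).as_matrix(); p=np.array(o["position"])
    d=M.T@(np.array([x,y,z])-p)*1000
    cy=np.degrees(np.arctan2(M[1,1],M[0,1]))
    s=f"t={o['clock']:.2f} p={np.round(p*1000,1)} yaw={cy:.1f} down={np.round(M[:,0],3)} F={np.round(o['ft_force'],1)} w={o['grip_width']:.3f} off={np.round(d,1)}"
    if yaw is not None:
        tw=-((yaw-cy+90)%180-90); s+=f" twist={tw:.1f}"
    print(s)
if __name__=="__main__": go(*map(float,sys.argv[1:]))
E
python3 g.py .568 .301 .15 -10.5
```

```text
t=1.35 p=[250.7 572.5 204.5] yaw=66.3 down=[-0.  0. -1.] F=[-0.1  0.1  0.5] w=0.995 off=[  54.5 -121.5  399.6] twist=76.8
```

Request:
send_rows:
  grip: [0,0,0,0,0]
  offset:
    - [4,-11,36]
    - [8,-22,72]
    - [12,-33,108]
    - [16,-44,144]
    - [20,-55,180]
  twist: [7,14,21,28,35]
  newtons: 50

```text
clock: 1.77
position: [0.3947, 0.4486, 0.1846]
ee_rot: [0.348, 0.615, -0.348, 0.615]
ft_force: [0.9, 1.2, 0.5]
grip_width: 0.999
```

```bash
python3 g.py .568 .301 .15 -10.5
```

```text
t=1.77 p=[394.7 448.6 184.6] yaw=31.0 down=[ 0.     0.001 -1.   ] F=[0.9 1.2 0.5] w=0.999 off=[ 34.6  72.4 215.8] twist=41.5
```

Request:
send_rows:
  grip: [0,0,0,0,0]
  offset:
    - [6,12,36]
    - [12,24,72]
    - [18,36,108]
    - [24,48,144]
    - [30,60,180]
  twist: [7,14,21,28,35]

```text
clock: 2.18
position: [0.5397, 0.3261, 0.1545]
ee_rot: [0.517, 0.482, -0.517, 0.482]
ft_force: [0.5, 0.3, -0.2]
grip_width: 1.002
```

```bash
python3 g.py .568 .301 .12 -10.5
```

```text
t=2.18 p=[539.7 326.1 154.5] yaw=-4.0 down=[ 0.  0. -1.] F=[ 0.5  0.3 -0.2] w=1.002 off=[34.5 30.  23.1] twist=6.5
```

Request:
send_rows:
  grip: [0,0,0,0,0]
  offset:
    - [15,20,15]
    - [30,30,23]
    - [34,30,23]
    - [34,30,23]
    - [34,30,23]
  twist: [5,6.5,6.5,6.5,6.5]

```text
clock: 2.6
position: [0.5656, 0.3044, 0.1204]
ee_rot: [-0.541, -0.455, 0.542, -0.454]
ft_force: [0.4, -0.1, -0.0]
grip_width: 0.999
```

```bash
python3 g.py .568 .301 .02 -10.5; python3 - <<'E'
from h import *
im,d,K,R,t=cam("wrist"); cv2.imwrite("pics/w1.png",im)
P=cloud(d,K,R,t); m=(d>0)&(abs(P[...,2]-.05)<.006)&(np.hypot(P[...,0]-.568,P[...,1]-.301)<.09)
print(cv2.minAreaRect((P[m][:,:2]*1000).astype(np.float32)),m.sum())
E
```

```text
t=2.60 p=[565.6 304.4 120.4] yaw=-9.9 down=[-0.001  0.001 -1.   ] F=[ 0.4 -0.1 -0. ] w=0.999 off=[100.4   3.    3. ] twist=0.6
((569.2442626953125, 302.01220703125), (109.90404510498047, 51.316802978515625), 79.56182098388672) 13897
```

View pics/w1.png

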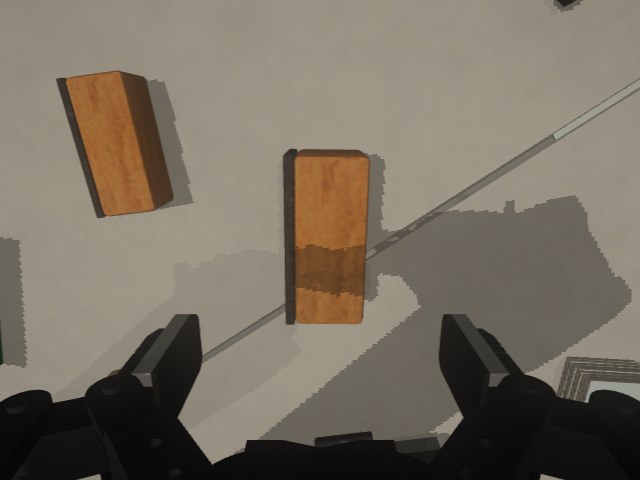

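The wrist picture shows the block between the open fingers, long axis vertical at columns 285-370. The measured centre is (569,302). Going down.

Request:
send_rows:
  grip: [0,0,0,0,0]
  offset:
    - [30,4,3]
    - [60,4,3]
    - [85,4,3]
    - [101,4,3]
    - [101,4,3]
  twist: [0.5,0.5,0.5,0.5,0.5]

```text
clock: 3.07
position: [0.5674, 0.2997, 0.0166]
ee_rot: [-0.542, -0.453, 0.545, -0.452]
ft_force: [-1.4, -0.1, -0.8]
grip_width: 0.998
```

Request:
send_rows:
  grip: [255,255,255,255,255]
  offset:
    - [0,0,0]
    - [0,0,0]
    - [0,0,0]
    - [0,0,0]
    - [0,0,0]
  twist: [0,0,0,0,0]
  newtons: 60

```text
clock: 3.48
position: [0.5718, 0.3006, 0.0232]
ee_rot: [0.546, 0.452, -0.542, 0.451]
ft_force: [-1.0, -0.8, 20.1]
grip_width: 0.298
```

```bash
python3 g.py .569 .302 .02 -10.5
```

```text
t=3.48 p=[571.8 300.6  23.2] yaw=-10.6 down=[ 0.004  0.004 -1.   ] F=[-1.  -0.8 20.1] w=0.298 off=[ 3.2 -3.1 -0.8] twist=-0.1
```

```bash
python3 g.py .569 .302 .02 -10.5; python3 - <<'E'
from h import *
im,d,K,R,t=cam("wrist"); cv2.imwrite("pics/w2.png",im)
im2=cam("scene")[0]; cv2.imwrite("pics/s2.png",cv2.resize(im2[100:300,130:330],None,fx=3,fy=3))
E
python3 g.py .569 .302 .02 -10.5
```

```text
t=3.48 p=[571.8 300.6  23.2] yaw=-10.6 down=[ 0.004  0.004 -1.   ] F=[-1.  -0.8 20.1] w=0.298 off=[ 3.2 -3.1 -0.8] twist=-0.1
t=3.58 p=[569.8 301.4  24. ] yaw=-10.6 down=[-0.001  0.004 -1.   ] F=[-35.7  -3.5  50.7] w=0.118 off=[ 4.  -0.9 -0.4] twist=-0.1
```

View pics/w2.png

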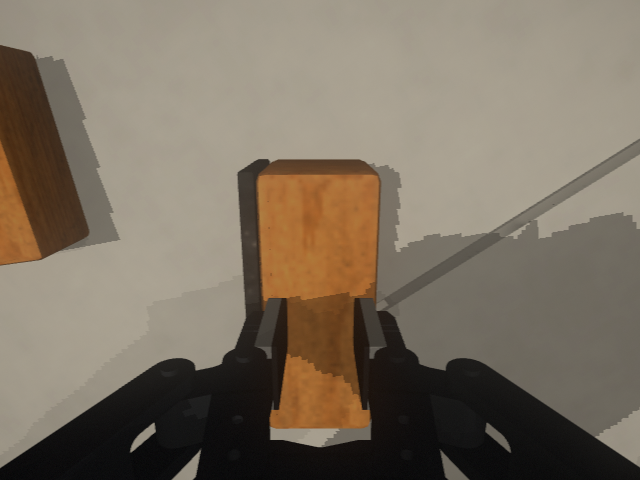

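View pics/s2.png

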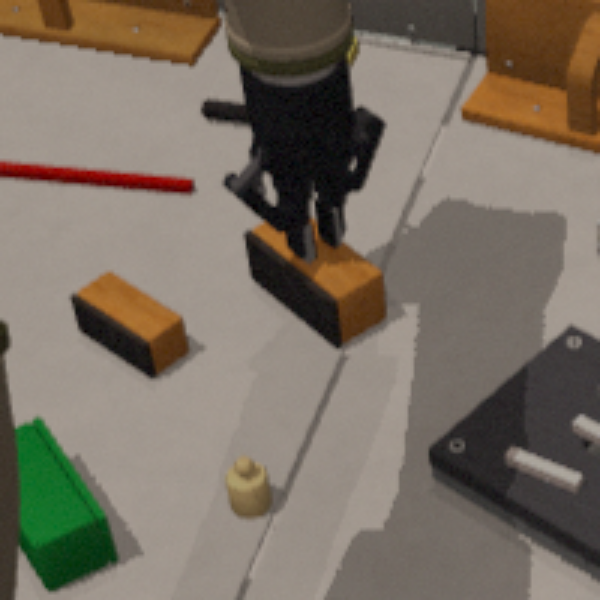

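The pads have slipped off and are sitting on the block's top edges. I'll release and look at the actual pad geometry.

Request:
send_rows:
  grip: [0,0,0,0,0]
  offset:
    - [-5,0,0]
    - [-10,0,0]
    - [-10,0,0]
    - [-10,0,0]
    - [-10,0,0]
  twist: [0,0,0,0,0]

```text
clock: 4.0
position: [0.5704, 0.2988, 0.0294]
ee_rot: [0.544, 0.451, -0.544, 0.451]
ft_force: [-0.2, -0.4, 0.4]
grip_width: 0.817
```

```bash
python3 g.py .569 .302 .02 -10.5; python3 - <<'E'
from h import *
im,d,K,R,t=cam("wrist"); cv2.imwrite("pics/w3.png",im)
o=monitor.get_obs()
P=cloud(d,K,R,t)
M=Ro.from_quat(o["ee_rot"]).as_matrix()
Q=(P-np.array(o["position"]))@M*1000
# finger points: tool coordinates
m=(d>0)&(d<.2)
v,u=np.where(m)
q=Q[m]
# pads farthest forward
for lo,hi in [(0,320),(320,640)]:
    s=(u>=lo)&(u<hi)&(abs(q[:,1])<62)&(abs(q[:,1])>34)&(abs(q[:,2])<15)
    print("finger tip x max", np.percentile(q[s][:,0],[5,50,95,99]) if s.sum() else None, s.sum())
for px in [(175,345),(190,330),(460,340),(325,250),(200,400),(440,400)]:
    print(px,np.round(Q[px[1],px[0]],1),np.round(P[px[1],px[0]]*1000,1))
E
```

```text
t=4.00 p=[570.4 298.8  29.4] yaw=-10.7 down=[ 0.  0. -1.] F=[-0.2 -0.4  0.4] w=0.817 off=[ 9.4 -2.  -2.9] twist=-0.2
finger tip x max [-107.71806709  -89.53784993  -50.15760083  -41.1159122 ] 16096
finger tip x max [-107.71609196  -89.13075066  -48.48927687  -40.45361223] 15977
(175, 345) [-58.6 -44.5  -6. ] [527.6 312.9  87.8]
(190, 330) [-57.3 -39.8 -10.6] [533.1 316.5  86.5]
(460, 340) [-55.   45.5  -5.7] [616.1 295.9  84.2]
(325, 250) [-22.5   2.6 -25.4] [577.5 323.2  51.7]
(200, 400) [-71.4 -34.    4.2] [536.1 300.9 100.6]
(440, 400) [-70.   35.9   5.4] [604.5 286.8  99.2]
```

View pics/w3.png

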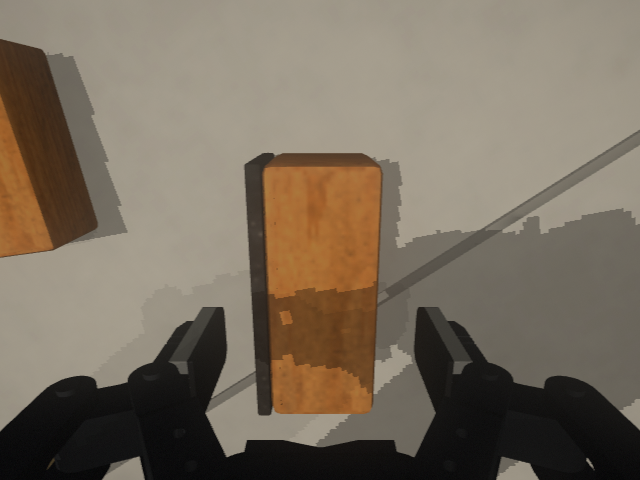

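```bash
python3 - <<'E'
from h import *
m=viewer.camera_model("wrist"); print(np.round(m["mount"],3))
im,d,K,R,t=cam("wrist")
o=monitor.get_obs(); print(o["grip_width"],o["position"])
P=cloud(d,K,R,t); M=Ro.from_quat(o["ee_rot"]).as_matrix(); Q=(P-np.array(o["position"]))@M*1000
for r in (306,308,312,320,340,360,380):
    print(r,[ (c,np.round(Q[r,c]).astype(int).tolist()) for c in (190,205,212,218,222)])
E
```

```text
[[-0.    -0.293  0.956 -0.171]
 [ 1.     0.     0.     0.001]
 [-0.     0.956  0.293 -0.074]
 [ 0.     0.     0.     1.   ]]
0.9759810679393858 [0.57017683 0.29868596 0.02912085]
306 [(190, [28, -69, 23]), (205, [29, -61, 23]), (212, [27, -57, 22]), (218, [28, -54, 23]), (222, [29, -52, 23])]
308 [(190, [28, -69, 24]), (205, [28, -61, 24]), (212, [27, -57, 23]), (218, [28, -54, 24]), (222, [27, -52, 23])]
312 [(190, [-44, -44, -10]), (205, [-44, -39, -10]), (212, [-39, -38, -8]), (218, [29, -54, 26]), (222, [29, -52, 26])]
320 [(190, [-50, -42, -10]), (205, [-49, -38, -10]), (212, [-41, -37, -6]), (218, [29, -55, 31]), (222, [28, -52, 31])]
340 [(190, [-63, -38, -10]), (205, [-51, -37, -3]), (212, [-43, -38, 2]), (218, [29, -56, 43]), (222, [28, -53, 43])]
360 [(190, [-66, -38, -5]), (205, [-52, -38, 4]), (212, [-45, -38, 8]), (218, [28, -56, 56]), (222, [27, -54, 55])]
380 [(190, [-68, -38, 0]), (205, [-54, -38, 10]), (212, [27, -60, 68]), (218, [28, -57, 69]), (222, [28, -55, 69])]
```

The depth picture puts the real finger tips about 38 mm behind the reported TCP when open, and about 25 mm when shut. That agrees with the contact, so grasps have to go about 25-30 mm deeper than the text implies. Re-measuring the block.

```bash
python3 - <<'E'
from h import *
im,d,K,R,t=cam("wrist")
P=cloud(d,K,R,t); m=(d>0)&(abs(P[...,2]-.05)<.006)&(np.hypot(P[...,0]-.568,P[...,1]-.301)<.09)
m[300:,:230]=0;m[300:,410:]=0
print(cv2.minAreaRect((P[m][:,:2]*1000).astype(np.float32)),m.sum())
o=monitor.get_obs(); M=Ro.from_quat(o["ee_rot"]).as_matrix(); Q=(P-np.array(o["position"]))@M*1000
for px in [(320,430),(320,450),(320,470)]: print(np.round(Q[px[1],px[0]]))
E
python3 g.py .569 .302 -.011 -10.5
```

```text
((569.4384155273438, 302.01806640625), (110.1105728149414, 51.40850067138672), 79.49275207519531) 31878
[ 27.   1. 103.]
[-104.    1.   -9.]
[-110.    1.  -11.]
t=4.15 p=[570.2 298.7  29.2] yaw=-10.7 down=[-0. -0. -1.] F=[-0.5 -0.3 -0.1] w=1.004 off=[40.2 -1.8 -3. ] twist=-0.2
```

Request:
send_rows:
  grip: [0,0,0,0,0]
  offset:
    - [15,-1.5,-3]
    - [27,-1.5,-3]
    - [37,-1.5,-3]
    - [41,-1.5,-3]
    - [41,-1.5,-3]
  twist: [0,0,0,0,0]

```text
clock: 4.57
position: [0.5685, 0.3014, -0.0131]
ee_rot: [-0.543, -0.451, 0.545, -0.451]
ft_force: [-1.2, 0.2, 0.2]
grip_width: 1.002
```

Request:
send_rows:
  grip: [80,110,255,255,255]
  offset:
    - [0,0,0]
    - [0,0,0]
    - [0,0,0]
    - [0,0,0]
    - [0,0,0]
  twist: [0,0,0,0,0]
  newtons: 60

```text
clock: 4.98
position: [0.5699, 0.3024, -0.0106]
ee_rot: [0.545, 0.451, -0.544, 0.451]
ft_force: [-1.0, -1.0, 5.8]
grip_width: 0.586
```

```bash
python3 g.py .569 .302 .09 0
```

```text
t=4.98 p=[569.9 302.4 -10.6] yaw=-10.7 down=[ 0.001  0.001 -1.   ] F=[-1.  -1.   5.8] w=0.586 off=[-100.6   -0.7    0.5] twist=-10.7
```

Request:
send_rows:
  grip: [255,255,255,255,255]
  offset:
    - [-15,0,0]
    - [-40,0,0]
    - [-70,0,0]
    - [-90,0,0]
    - [-95,0,0]
  twist: [0,-2,-5,-9,-9]

```text
clock: 5.4
position: [0.571, 0.3028, 0.087]
ee_rot: [0.508, 0.493, -0.505, 0.494]
ft_force: [-0.3, 0.2, -4.5]
grip_width: 0.591
```

```bash
python3 g.py .64 .018 .075 -1.8
```

```text
t=5.40 p=[571.  302.8  87. ] yaw=-1.5 down=[ 0.004  0.003 -1.   ] F=[-0.3  0.2 -4.5] w=0.591 off=[ 11.5  76.3 283. ] twist=0.3
```

Request:
send_rows:
  grip: [255,255,255,255,255]
  offset:
    - [0,5,20]
    - [0,15,55]
    - [0,25,90]
    - [0,35,125]
    - [0,45,160]
  twist: [0,0,0,0,0]

```text
clock: 5.82
position: [0.6089, 0.139, 0.0817]
ee_rot: [-0.507, -0.493, 0.508, -0.492]
ft_force: [1.2, 0.7, -4.6]
grip_width: 0.587
```

```bash
python3 g.py .64 .018 .075 -1.8
```

```text
t=5.82 p=[608.9 139.   81.7] yaw=-1.8 down=[-0.002 -0.001 -1.   ] F=[ 1.2  0.7 -4.6] w=0.587 off=[  6.8  34.9 120. ] twist=0.0
```

Request:
send_rows:
  grip: [255,255,255,255,255]
  offset:
    - [0,10,35]
    - [0,20,70]
    - [0,30,100]
    - [0,35,117]
    - [0,35,119]
  twist: [0,0,0,0,0]

```text
clock: 6.23
position: [0.641, 0.0144, 0.0818]
ee_rot: [-0.508, -0.49, 0.511, -0.491]
ft_force: [-0.5, -0.4, -4.0]
grip_width: 0.589
```

```bash
python3 g.py .64 .018 .028 -1.8; python3 - <<'E'
from h import *
im=cam("scene")[0]; cv2.imwrite("pics/s3.png",cv2.resize(im[130:330,220:420],None,fx=3,fy=3))
im,d,K,R,t=cam("wrist"); cv2.imwrite("pics/w4.png",im)
E
```

```text
t=6.23 p=[641.   14.4  81.8] yaw=-2.2 down=[-0.002 -0.003 -1.   ] F=[-0.5 -0.4 -4. ] w=0.589 off=[53.8 -1.  -3.7] twist=-0.4
```

View pics/s3.png

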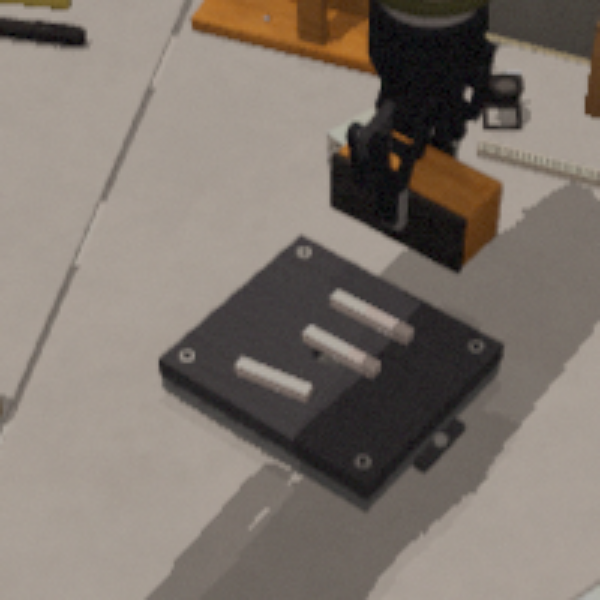

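View pics/w4.png

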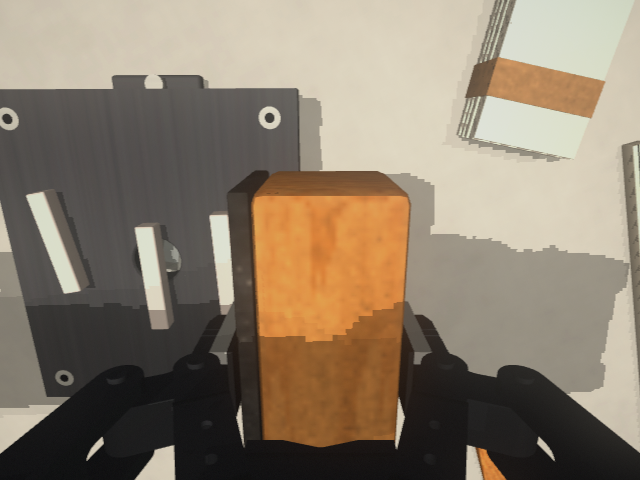

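Block held with its long side along the bed's y. All three off-cuts lie on its rubber side, at wrist columns 55, 155 and 222. Lowering beyond off-cut 2, then wiping toward -x.

Request:
send_rows:
  grip: [255,255,255,255,255]
  offset:
    - [20,0,-2]
    - [38,0,-4]
    - [50,0,-4]
    - [54,0,-4]
    - [54,0,-4]
  twist: [0,0,0,0,0]

```text
clock: 6.75
position: [0.6402, 0.0258, 0.0279]
ee_rot: [-0.506, -0.494, 0.508, -0.492]
ft_force: [-0.3, 0.6, -4.9]
grip_width: 0.587
```

```bash
python3 g.py .47 .018 .028 -1.8
```

```text
t=6.75 p=[640.2  25.8  27.9] yaw=-1.6 down=[-0.003 -0.    -1.   ] F=[-0.3  0.6 -4.9] w=0.587 off=[   0.4 -170.    12.6] twist=0.2
```

Request:
send_rows:
  grip: [255,255,255,255,255]
  offset:
    - [0,-9,3]
    - [0,-18,6]
    - [0,-27,6]
    - [0,-36,6]
    - [0,-45,6]
  twist: [0,0,0,0,0]

```text
clock: 7.17
position: [0.5965, 0.0204, 0.0306]
ee_rot: [0.508, 0.492, -0.507, 0.493]
ft_force: [0.6, 0.2, -4.7]
grip_width: 0.587
```

Request:
send_rows:
  grip: [255,255,255,255,255]
  offset:
    - [0,-9,0]
    - [0,-18,0]
    - [0,-27,0]
    - [0,-36,0]
    - [0,-45,0]
  twist: [0,0,0,0,0]

```text
clock: 7.58
position: [0.5505, 0.0216, 0.0296]
ee_rot: [0.507, 0.493, -0.507, 0.493]
ft_force: [0.1, -0.2, -5.4]
grip_width: 0.59
```

```bash
python3 g.py .47 .018 .028 -1.8; python3 - <<'E'
from h import *
im=cam("scene")[0]; cv2.imwrite("pics/s4.png",cv2.resize(im[130:330,220:420],None,fx=3,fy=3))
im,d,K,R,t=cam("wrist"); cv2.imwrite("pics/w5.png",im)
E
```

```text
t=7.58 p=[550.5  21.6  29.6] yaw=-1.6 down=[ 0.  0. -1.] F=[ 0.1 -0.2 -5.4] w=0.590 off=[  1.6 -80.4   5.9] twist=0.2
```

View pics/s4.png

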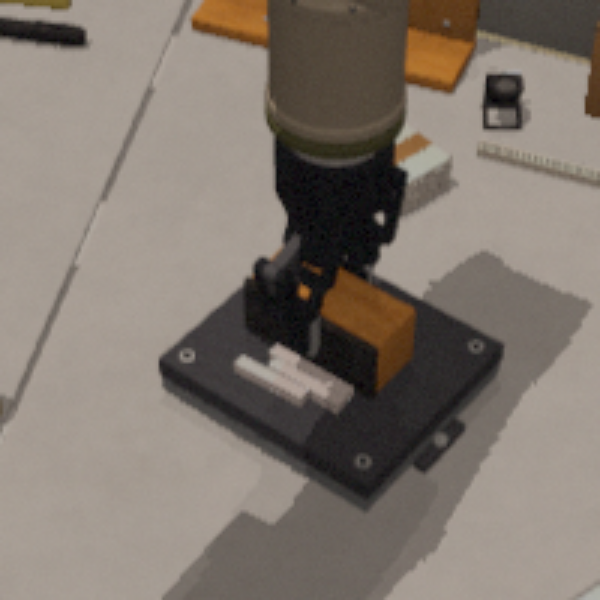

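View pics/w5.png

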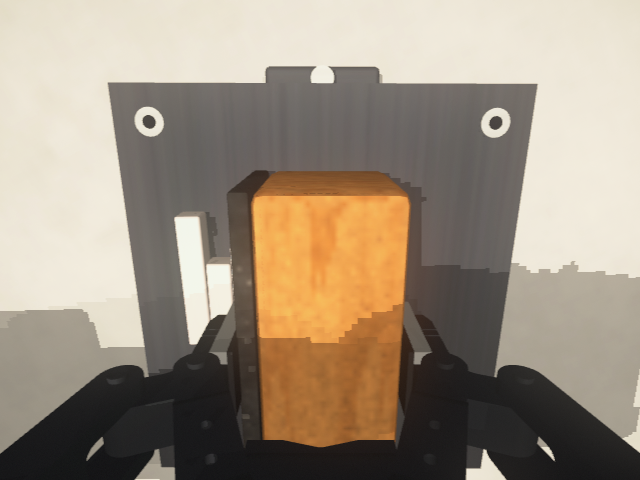

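Two off-cuts are stacked ahead of the rubber, the third is next, and the fingers are above them. Continuing.

Request:
send_rows:
  grip: [255,255,255,255,255]
  offset:
    - [1,-8,0]
    - [1,-16,0]
    - [1,-24,0]
    - [1,-32,0]
    - [1,-40,0]
  twist: [0,0,0,0,0]

```text
clock: 8.1
position: [0.5103, 0.0227, 0.0284]
ee_rot: [-0.507, -0.493, 0.507, -0.493]
ft_force: [0.2, -0.3, -4.7]
grip_width: 0.589
```

Request:
send_rows:
  grip: [255,255,255,255,255]
  offset:
    - [0,-8,0]
    - [0,-16,0]
    - [0,-24,0]
    - [0,-32,0]
    - [0,-40,0]
  twist: [0,0,0,0,0]

```text
clock: 8.52
position: [0.4705, 0.0239, 0.0285]
ee_rot: [0.507, 0.493, -0.507, 0.493]
ft_force: [-0.3, 0.3, -4.2]
grip_width: 0.593
```

```bash
python3 g.py .465 .018 .028 -1.8; python3 - <<'E'
from h import *
im=cam("scene")[0]; cv2.imwrite("pics/s5.png",cv2.resize(im[130:330,220:420],None,fx=3,fy=3))
im=cam("top")[0]; cv2.imwrite("pics/t5.png",cv2.resize(im[190:340,240:440],None,fx=3,fy=3))
E
```

```text
t=8.52 p=[470.5  23.9  28.5] yaw=-1.7 down=[ 0.  0. -1.] F=[-0.3  0.3 -4.2] w=0.593 off=[ 0.5 -5.4  6.1] twist=0.1
```

View pics/s5.png

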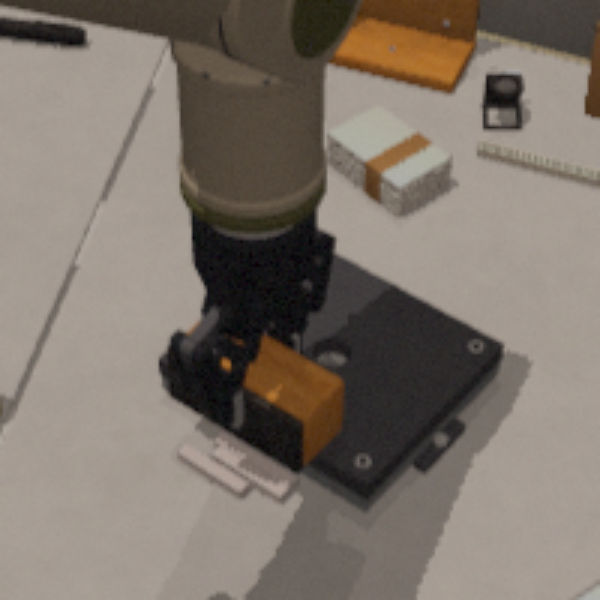

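View pics/t5.png

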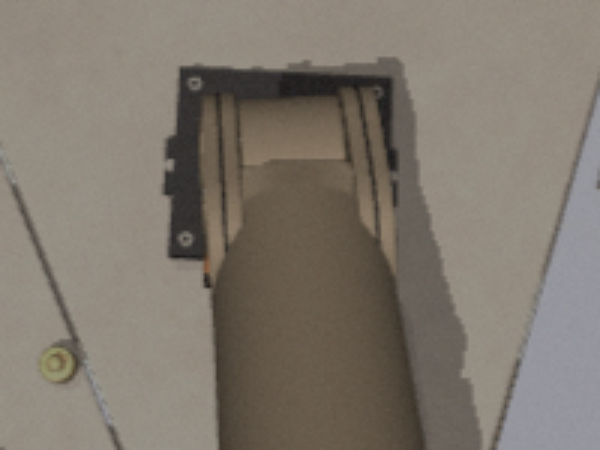

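Request:
send_rows:
  grip: [255,255,255,255,255]
  offset:
    - [-2,-4,0]
    - [-15,-4,0]
    - [-40,0,0]
    - [-65,15,0]
    - [-80,40,0]
  twist: [0,0,0,0,0]

```text
clock: 9.03
position: [0.5115, 0.0228, 0.1111]
ee_rot: [0.508, 0.493, -0.506, 0.493]
ft_force: [2.4, -0.7, -4.9]
grip_width: 0.588
```

```bash
python3 g.py .568 .301 .1 -1.8; python3 - <<'E'
from h import *
im=cam("scene")[0]; cv2.imwrite("pics/s6.png",cv2.resize(im[130:330,220:420],None,fx=3,fy=3))
im=cam("wrist")[0]; cv2.imwrite("pics/w6.png",im)
E
```

```text
t=9.03 p=[511.5  22.8 111.1] yaw=-1.6 down=[ 0.001  0.001 -1.   ] F=[ 2.4 -0.7 -4.9] w=0.588 off=[  11.6   48.5 -279.7] twist=0.2
```

View pics/s6.png

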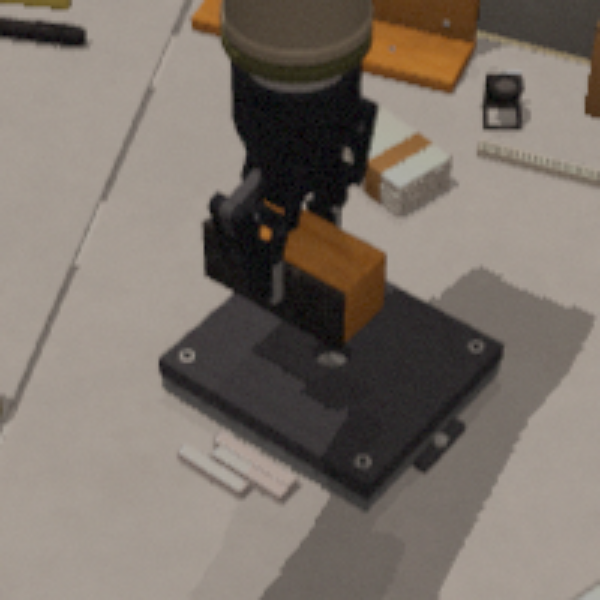

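View pics/w6.png

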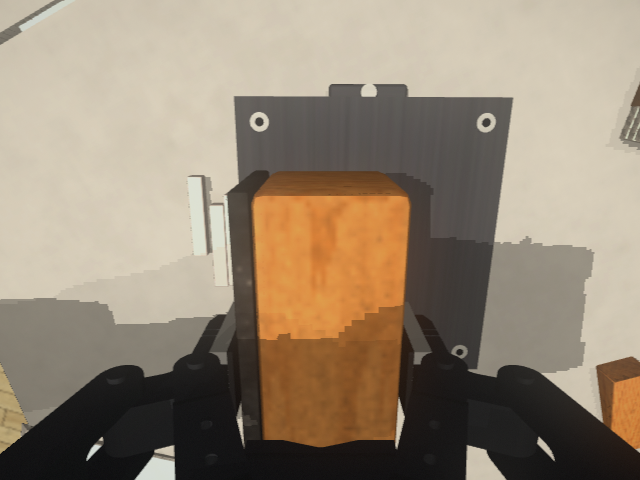

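The bed top is clear and the off-cuts are on the worktop in front of the -x edge. Taking the block back to its open spot at about (0.56,0.30).

Request:
send_rows:
  grip: [255,255,255,255,255]
  offset:
    - [0,7,-30]
    - [0,14,-68]
    - [0,22,-106]
    - [0,30,-144]
    - [0,38,-182]
  twist: [0,0,0,0,0]

```text
clock: 9.55
position: [0.5544, 0.2053, 0.1081]
ee_rot: [-0.507, -0.493, 0.507, -0.493]
ft_force: [0.4, -1.0, -4.8]
grip_width: 0.587
```

Request:
send_rows:
  grip: [255,255,255,255,255]
  offset:
    - [10,4,-36]
    - [30,8,-68]
    - [50,10,-90]
    - [60,10,-97]
    - [65,10,-97]
  twist: [0,0,0,0,0]

```text
clock: 9.97
position: [0.5651, 0.3023, 0.0405]
ee_rot: [-0.505, -0.494, 0.508, -0.493]
ft_force: [0.3, -1.3, -4.7]
grip_width: 0.588
```

```bash
python3 g.py .568 .301 -.0095 -1.8
```

```text
t=9.97 p=[565.1 302.3  40.5] yaw=-1.4 down=[-0.004 -0.001 -1.   ] F=[ 0.3 -1.3 -4.7] w=0.588 off=[50.   3.1  1.1] twist=0.4
```

Request:
send_rows:
  grip: [255,255,255,255,255]
  offset:
    - [20,0,0]
    - [38,0,0]
    - [45,0,0]
    - [48,0,0]
    - [49,0,0]
  twist: [0,0,0,0,0]

```text
clock: 10.38
position: [0.5677, 0.2992, -0.0052]
ee_rot: [-0.507, -0.492, 0.507, -0.493]
ft_force: [0.3, -0.9, -4.6]
grip_width: 0.587
```

Request:
send_rows:
  grip: [255,0,0,0,0]
  offset:
    - [1,0,0]
    - [1,0,0]
    - [0,0,0]
    - [0,0,0]
    - [0,0,0]
  twist: [0,0,0,0,0]

```text
clock: 10.8
position: [0.568, 0.3007, -0.0044]
ee_rot: [0.508, 0.493, -0.506, 0.493]
ft_force: [0.6, -0.3, -0.7]
grip_width: 0.999
```

```bash
python3 g.py .568 .301 .12 -1.8
```

```text
t=10.80 p=[568.  300.7  -4.4] yaw=-1.6 down=[ 0.002  0.001 -1.   ] F=[ 0.6 -0.3 -0.7] w=0.999 off=[-1.244e+02  1.000e-01 -5.000e-01] twist=0.2
```

Request:
send_rows:
  grip: [0,0,0,0,0]
  offset:
    - [-30,0,0]
    - [-70,0,0]
    - [-110,0,20]
    - [-140,0,50]
    - [-145,0,85]
  twist: [0,0,3,8,14]

```text
clock: 11.22
position: [0.5669, 0.2179, 0.1456]
ee_rot: [0.567, 0.427, -0.56, 0.427]
ft_force: [1.1, -0.7, -0.2]
grip_width: 1.001
```

```bash
python3 g.py .574 -.307 .13 -16; python3 - <<'E'
from h import *
im=cam("scene")[0]; cv2.imwrite("pics/s7.png",cv2.resize(im[130:330,190:420],None,fx=3,fy=3))
E
```

```text
t=11.22 p=[566.9 217.9 145.6] yaw=-15.6 down=[ 0.007  0.005 -1.   ] F=[ 1.1 -0.7 -0.2] w=1.001 off=[ 12.9 148.3 503.7] twist=0.4
```

View pics/s7.png

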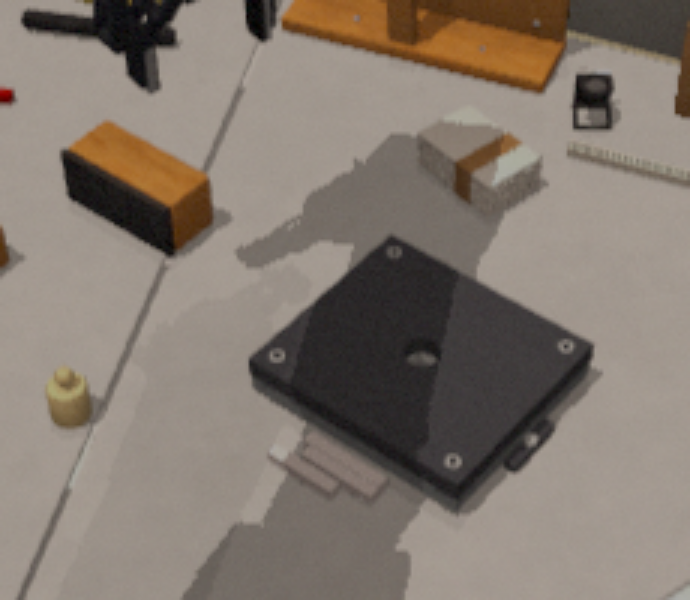

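The block stands flat and clear of the bed. On the way to the die I'll stop with the wrist camera straight over the bore to look for the slot angle and count the off-cuts.

```bash
python3 g.py .53 -.053 .12 -16
```

```text
t=11.27 p=[568.3 206.3 145.2] yaw=-16.8 down=[ 0.007  0.    -1.   ] F=[ 4.9 -7.3  1.3] w=0.997 off=[ 24.9  38.  259.4] twist=-0.8
```

Request:
send_rows:
  grip: [0,0,0,0,0]
  offset:
    - [3,5,35]
    - [6,10,73]
    - [9,16,111]
    - [12,22,149]
    - [15,27,187]
  twist: [0,0,0,0,0]

```text
clock: 11.68
position: [0.5401, 0.0262, 0.1246]
ee_rot: [0.564, 0.427, -0.563, 0.427]
ft_force: [1.6, -0.5, -0.1]
grip_width: 0.998
```

Request:
send_rows:
  grip: [0,0,0,0,0]
  offset:
    - [3,5,35]
    - [6,10,60]
    - [10,12,72]
    - [10,12,72]
    - [10,12,72]
  twist: [0,0,0,0,0]

```text
clock: 12.1
position: [0.5326, -0.0447, 0.1146]
ee_rot: [0.564, 0.427, -0.564, 0.427]
ft_force: [0.5, -0.5, 0.1]
grip_width: 1.0
```

```bash
python3 g.py .574 -.307 .12 -16;python3 - <<'E'
from h import *
im,d,K,R,t=cam("wrist"); cv2.imwrite("pics/w8.png",im)
np.savez("w8.npz",im=im,d=d,K=K,R=R,t=t)
P=cloud(d,K,R,t)
m=(d>0)&(P[...,2]>.031)&(P[...,2]<.042)&(np.hypot(P[...,0]-.549,P[...,1]-.017)<.13)
print(cv2.minAreaRect((P[m][:,:2]*1000).astype(np.float32)))
g=im.max(-1)
c=R@np.array([.549,.017,.036])+t; px=(K@c)[:2]/c[2]; print("bore px",px)
x,y=np.round(px).astype(int)
cr=im[max(0,y-40):y+40,x-40:x+40]
cv2.imwrite("pics/bore.png",cv2.resize(cv2.convertScaleAbs(cr,alpha=1.8,beta=10),None,fx=7,fy=7,interpolation=cv2.INTER_CUBIC))
E
```

```text
t=12.10 p=[532.6 -44.7 114.6] yaw=-15.7 down=[ 0.  0. -1.] F=[ 0.5 -0.5  0.1] w=1.000 off=[ -5.5 110.9 241.3] twist=0.3
((549.6414184570312, 17.449485778808594), (180.8485565185547, 161.04376220703125), 88.09837341308594)
bore px [317.45464964 134.98238399]
```

View pics/w8.png

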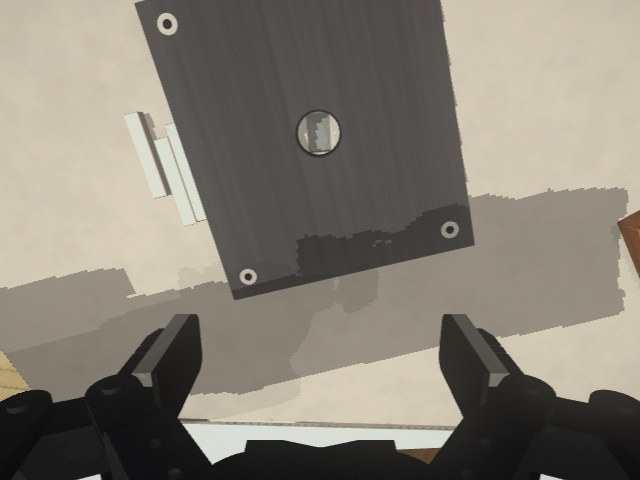

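View pics/bore.png

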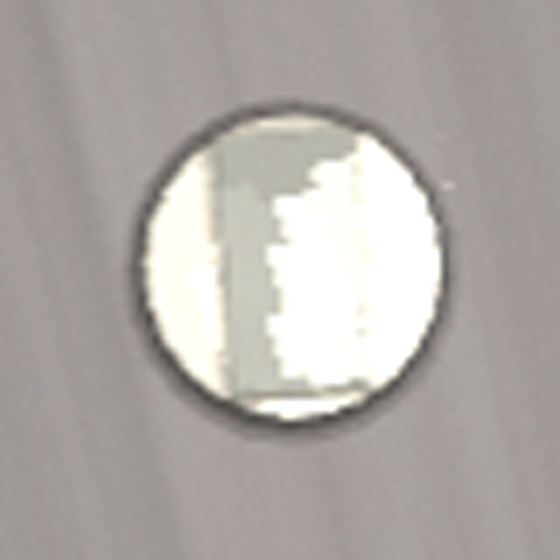

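The slot is clearly visible in the bore, nearly vertical in the picture with its left edge running from (210,150) to (232,390) in the crop. Three bars lie beside the bed around wrist pixels (145,155), (178,180) and (190,180). Converting the slot edges to a world angle.

```bash
python3 - <<'E'
from h import *
z=np.load("w8.npz"); im,d,K,R,t=[z[k] for k in("im","d","K","R","t")]
x0,y0=317-40,135-40
f=lambda a:ray((x0+(a[0]+.5)/7-.5,y0+(a[1]+.5)/7-.5),.020,K,R,t)
for a,b in [((210,150),(232,385)),((357,145),(367,380)),((237,393),(368,380))]:
    A,B=f(a),f(b); v=(A-B); print(np.round(A*1000,1),np.round(B*1000,1),"ang",np.degrees(np.arctan2(v[1],v[0])),np.linalg.norm(v)*1000)
P=cloud(d,K,R,t)
m=(d>0)&(np.hypot(P[...,0]-.5496,P[...,1]-.0174)<.012)
q=P[m]; print(np.percentile(q[:,2],[5,20,40,60,80,95]))
s=q[q[:,2]<.015]; print(len(s), cv2.minAreaRect((s[:,:2]*1000).astype(np.float32)))
w=q[(q[:,2]>.016)&(q[:,2]<.025)];print(len(w))
g=np.where(m&(P[...,2]<.03),255,0)
out=np.clip((P[...,2]-.005)/.035*255,0,255).astype(np.uint8)[y0:y0+80,x0:x0+80]
cv2.imwrite("pics/bored.png",cv2.resize(out,None,fx=7,fy=7,interpolation=cv2.INTER_NEAREST))
# bore circle at mouth
mm=((P[...,2]<.032)&(np.hypot(P[...,0]-.5496,P[...,1]-.0174)<.02)&(d>0)).astype(np.uint8)
c,_=cv2.findContours(mm,0,1); c=max(c,key=cv2.contourArea); (cx,cy),r=cv2.minEnclosingCircle(c)
print("bore",(cx,cy),r,np.round(ray((cx,cy),.036,K,R,t)*1000,1))
E
```

```text
[545.3  29.2  20. ] [541.6   9.1  20. ] ang 79.3501002681649 20.44039260075238
[558.   26.1  20. ] [553.5   6.2  20. ] ang 77.16156715928823 20.366455833175298
[541.8   8.3  20. ] [553.6   6.2  20. ] ang 169.8440181085128 11.939021221434146
[0.00542069 0.00608241 0.00667518 0.00827245 0.0212354  0.02208228]
728 ((549.8316040039062, 17.373756408691406), (23.252853393554688, 13.144285202026367), 77.57981872558594)
440
bore (318.56292724609375, 133.0960235595703) 22.230113983154297 [549.9  17.9  36. ]
```

View pics/bored.png

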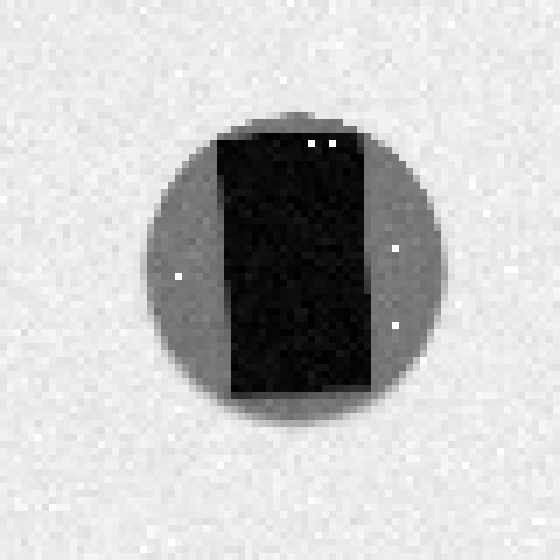

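Depth gives the slot directly: 23.3x13.1 mm, centre (549.8,17.4), long axis at 77.6°. So the die's x axis has to sit at a yaw of about -12°. Now the die.

Request:
send_rows:
  grip: [0,0,0,0,0]
  offset:
    - [-3,15,33]
    - [-6,31,67]
    - [-10,47,101]
    - [-12,63,135]
    - [-12,79,169]
  twist: [0,0,0,0,0]

```text
clock: 12.57
position: [0.5646, -0.2283, 0.1273]
ee_rot: [0.563, 0.428, -0.562, 0.428]
ft_force: [1.5, -1.0, 0.4]
grip_width: 1.001
```

Request:
send_rows:
  grip: [0,0,0,0,0]
  offset:
    - [0,12,30]
    - [0,24,55]
    - [0,29,68]
    - [0,31,71]
    - [0,31,71]
  twist: [0,0,0,0,0]

```text
clock: 12.98
position: [0.5743, -0.3045, 0.1262]
ee_rot: [0.563, 0.428, -0.563, 0.427]
ft_force: [-0.7, -0.3, -0.4]
grip_width: 1.001
```

```bash
python3 g.py .574 -.307 .03 -16;python3 - <<'E'
from h import *
im,d,K,R,t=cam("wrist"); cv2.imwrite("pics/w9.png",im)
P=cloud(d,K,R,t)
m=(d>0)&(P[...,2]>.088)&(P[...,2]<.1)&(np.hypot(P[...,0]-.574,P[...,1]+.307)<.04)
print(cv2.minAreaRect((P[m][:,:2]*1000).astype(np.float32)),m.sum(),np.median(P[m][:,2]))
m=(d>0)&(P[...,2]>.046)&(P[...,2]<.054)&(np.hypot(P[...,0]-.574,P[...,1]+.307)<.04)
print(cv2.minEnclosingCircle((P[m][:,:2]*1000).astype(np.float32)))
E
```

```text
t=12.98 p=[ 574.3 -304.5  126.2] yaw=-15.6 down=[-0.     0.001 -1.   ] F=[-0.7 -0.3 -0.4] w=1.001 off=[96.2  0.4  2.5] twist=0.4
((576.3795776367188, -305.8116149902344), (45.270050048828125, 15.923066139221191), 74.93882751464844) 2400 0.09492973448759179
((576.3792114257812, -306.2713623046875), 28.01885986328125)
```

View pics/w9.png

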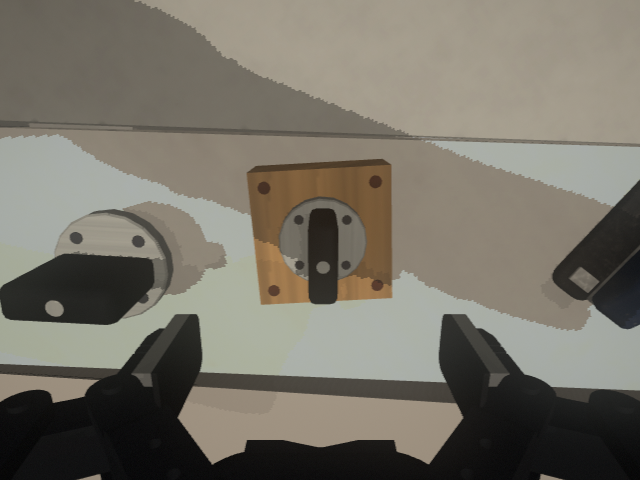

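The die's flange measures 56 mm across and its bar 16x46 at yaw -15°, so this is the small die, with centre (576.4,-306). Descending and gripping.

```bash
python3 g.py .5764 -.306 .030 -15
```

```text
t=13.03 p=[ 574.5 -303.4  126.2] yaw=-15.5 down=[-0.     0.001 -1.   ] F=[ 0.4 -0.2 -0.9] w=0.999 off=[96.2  2.6  2.1] twist=-0.5
```

Request:
send_rows:
  grip: [0,0,0,0,0]
  offset:
    - [20,2.5,2]
    - [45,2.5,2]
    - [70,2.5,2]
    - [90,2.5,2]
    - [96,2.5,2]
  twist: [-0.5,-0.5,-0.5,-0.5,-0.5]

```text
clock: 13.45
position: [0.5748, -0.3039, 0.0272]
ee_rot: [-0.561, -0.432, 0.561, -0.429]
ft_force: [0.9, 1.1, 0.2]
grip_width: 1.001
```

Request:
send_rows:
  grip: [120,160,190,255,255]
  offset:
    - [0,0,0]
    - [0,0,0]
    - [0,0,0]
    - [0,0,0]
    - [0,0,0]
  twist: [0,0,0,0,0]
  newtons: 50

```text
clock: 13.87
position: [0.5763, -0.3082, 0.0317]
ee_rot: [0.562, 0.429, -0.561, 0.43]
ft_force: [-0.1, 0.1, -0.2]
grip_width: 0.296
```

```bash
python3 g.py .5764 -.306 .030 -15; python3 - <<'E'
from h import *
im=cam("scene")[0]; cv2.imwrite("pics/s9.png",cv2.resize(im[220:400,380:560],None,fx=3,fy=3))
E
python3 g.py .5764 -.306 .030 -15
```

```text
t=13.87 p=[ 576.3 -308.2   31.7] yaw=-15.1 down=[ 0.002 -0.    -1.   ] F=[-0.1  0.1 -0.2] w=0.296 off=[ 1.7 -0.5 -2.2] twist=-0.1
t=13.92 p=[ 576.  -308.2   31.4] yaw=-15.2 down=[ 0.001 -0.    -1.   ] F=[-7.1  1.8  4. ] w=0.207 off=[ 1.4 -0.2 -2.2] twist=-0.2
```

View pics/s9.png

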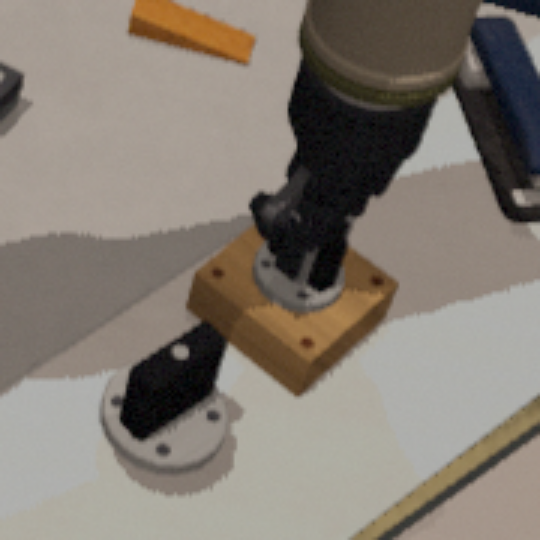

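Request:
send_rows:
  grip: [255,255,255,255,255]
  offset:
    - [0,0,0]
    - [0,0,0]
    - [-6,0,0]
    - [-12,0,0]
    - [-20,0,0]
  twist: [0,0,0,0,0]

```text
clock: 14.33
position: [0.5751, -0.3079, 0.0505]
ee_rot: [-0.561, -0.43, 0.562, -0.429]
ft_force: [-0.3, 0.5, -1.1]
grip_width: 0.183
```

Request:
send_rows:
  grip: [255,255,255,255,255]
  offset:
    - [-15,0,0]
    - [-30,0,0]
    - [-45,0,0]
    - [-50,0,0]
    - [-50,0,0]
  twist: [0,0,0,0,0]

```text
clock: 14.75
position: [0.5764, -0.3086, 0.1023]
ee_rot: [0.562, 0.429, -0.561, 0.431]
ft_force: [0.5, -0.5, -1.5]
grip_width: 0.179
```

```bash
python3 g.py .550 .0174 .1 -12; python3 - <<'E'
from h import *
im,d,K,R,t=cam("wrist"); cv2.imwrite("pics/w10.png",im)
P=cloud(d,K,R,t); o=monitor.get_obs(); M=Ro.from_quat(o["ee_rot"]).as_matrix(); Q=(P-np.array(o["position"]))@M*1000
np.savez("w10.npz",im=im,d=d,Q=Q,P=P)
im=cam("scene")[0]; cv2.imwrite("pics/s10.png",cv2.resize(im[180:380,380:560],None,fx=3,fy=3))
E
```

```text
t=14.75 p=[ 576.4 -308.6  102.3] yaw=-15.2 down=[ 0.003 -0.001 -1.   ] F=[ 0.5 -0.5 -1.5] w=0.179 off=[   1.9 -110.7 -307.7] twist=-3.2
```

View pics/w10.png

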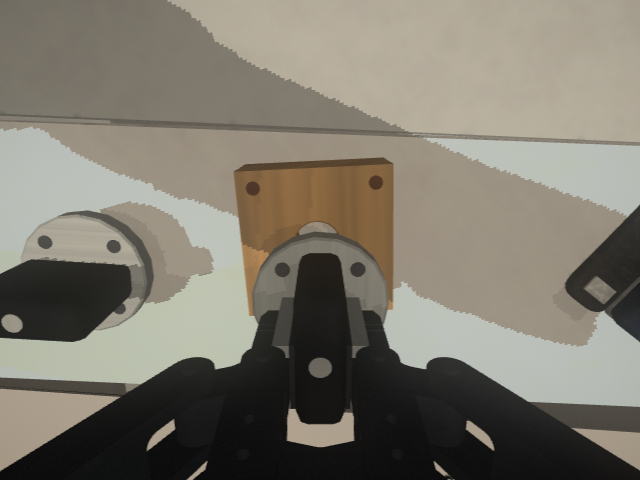

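View pics/s10.png

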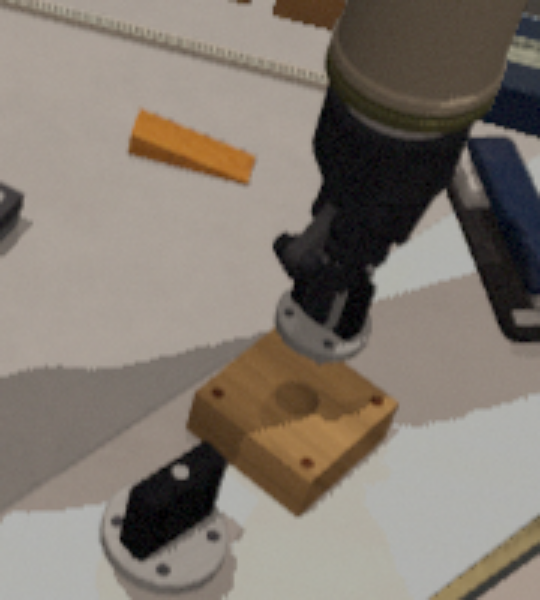

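```bash
python3 - <<'E'
import numpy as np,cv2
z=np.load("w10.npz"); Q=z["Q"];d=z["d"];im=z["im"]
v,u=np.mgrid[0:480,0:640]
m=(d>0)&(abs(Q[...,0]+18.5)<5)&(abs(Q[...,1])<32)&(abs(Q[...,2])<34)
q=Q[m]; print(len(q),np.median(q[:,0]))
A=np.c_[q[:,1:],np.ones(len(q))]; c,_,_,_=np.linalg.lstsq(A,q[:,0],rcond=None); print("plane tilt",c)
# flange outer rim: per-azimuth max radius on upper part, circle fit
mm=m.astype(np.uint8); cs,_=cv2.findContours(mm,0,cv2.CHAIN_APPROX_NONE); k=max(cs,key=cv2.contourArea)[:,0]
pts=np.array([Q[b,a,1:] for a,b in k]); 
from scipy.optimize import least_squares
r=least_squares(lambda p:np.clip(np.hypot(*(pts-p).T)-28,-3,3)*(np.hypot(*(pts-p).T)>25),[0,-2]); print("flange c (y,z tool)",r.x, r.cost)
# bar top
m=(d>0)&(u>285)&(u<355)&(abs(Q[...,0]+62.5)<5)&(abs(Q[...,1])<15)
q=Q[m]; print("bar top",len(q),np.median(q[:,0]),cv2.minAreaRect(q[:,1:].astype(np.float32)))
E
```

```text
5798 -21.116093206598844
plane tilt [-4.42346729e-04 -4.94890631e-02 -2.15424802e+01]
flange c (y,z tool) [ 1.33609284 -1.36762897] 43.81741911576902
bar top 7864 -64.88719003962353 ((1.2887945175170898, -2.3965835571289062), (45.63669967651367, 21.301610946655273), 88.8590087890625)
```

```bash
python3 - <<'E'
from h import *
z=np.load("w10.npz"); Q=z["Q"];d=z["d"]
v,u=np.mgrid[0:480,0:640]
def fit(q,n):
    for _ in range(4):
        A=np.c_[q[:,1:],np.ones(len(q))]; c=np.linalg.lstsq(A,q[:,0],rcond=None)[0]; e=q[:,0]-A@c; q=q[abs(e)<2*e.std()]
    print(n,len(q),np.round(c,4),e.std())
fit(Q[(d>0)&(abs(Q[...,0]+64.9)<2.5)&(abs(Q[...,1]-1.3)<6)&(abs(Q[...,2]+2.4)<20)],"bar top")
fit(Q[(v>235)&(v<300)&(u>265)&(u<375)&(abs(Q[...,0]+21)<4)],"flange")
fit(Q[(v>175)&(v<220)&(u>250)&(u<380)&(d>0)],"stand top")
zz=np.load("w8.npz"); P=cloud(zz["d"],zz["K"],zz["R"],zz["t"])*1000
m=(abs(P[...,2]-36)<4)&(np.hypot(P[...,0]-550,P[...,1]-17)<75)&(np.hypot(P[...,0]-550,P[...,1]-17)>16)
fit(P[m][:,[2,0,1]],"bed")
E
```

```text
bar top 4085 [ 3.50000e-03 -2.20000e-03 -6.51351e+01] 0.47053139211487127
flange 3470 [-1.60000e-03 -7.50000e-03 -2.13334e+01] 0.5227575198269013
stand top 5001 [-3.00000e-04  1.30000e-03  5.95217e+01] 0.512295458276719
bed 44655 [3.00000e-04 2.00000e-04 3.72667e+01] 0.5512349942789219
```

The die hangs upright in the hand, centred at tool (1.3,-2.0) mm. The target TCP above the bore is therefore (548.1,15.7) at yaw -12.

```bash
python3 g.py .5481 .0157 .1 -12.2
```

```text
t=14.85 p=[ 575.4 -307.8  100. ] yaw=-15.1 down=[-0.  0. -1.] F=[-0.3 -0.1 -1.4] w=0.181 off=[ 2.000e-01 -1.109e+02 -3.052e+02] twist=-2.9
```

Request:
send_rows:
  grip: [255,255,255,255,255]
  offset:
    - [0,-8,-20]
    - [0,-20,-54]
    - [0,-32,-88]
    - [0,-44,-122]
    - [0,-56,-156]
  twist: [0,-1,-2,-3,-3]

```text
clock: 15.27
position: [0.5612, -0.1411, 0.0993]
ee_rot: [-0.549, -0.445, 0.55, -0.444]
ft_force: [0.3, 0.1, -3.0]
grip_width: 0.183
```

```bash
python3 g.py .5481 .0157 .1 -12.2
```

```text
t=15.27 p=[ 561.2 -141.1   99.3] yaw=-12.1 down=[-0.002  0.    -1.   ] F=[ 0.3  0.1 -3. ] w=0.183 off=[  -0.7  -45.7 -150.6] twist=0.1
```

Request:
send_rows:
  grip: [255,255,255,255,255]
  offset:
    - [0,-11,-36]
    - [0,-22,-72]
    - [0,-33,-108]
    - [0,-42,-136]
    - [0,-45.5,-149]
  twist: [0,0,0,0,0]

```text
clock: 15.68
position: [0.5478, 0.0178, 0.0993]
ee_rot: [-0.549, -0.447, 0.549, -0.445]
ft_force: [0.6, -0.5, -2.2]
grip_width: 0.178
```

Request:
send_rows:
  grip: [255,255,255,255,255]
  offset:
    - [10,0,0]
    - [20,0,0]
    - [28,0,0]
    - [30,0,0]
    - [30,0,0]
  twist: [0,0,0,0,0]

```text
clock: 16.1
position: [0.5484, 0.0108, 0.0691]
ee_rot: [-0.55, -0.444, 0.551, -0.443]
ft_force: [-0.0, -0.6, -2.1]
grip_width: 0.181
```

```bash
python3 g.py .5481 .0157 .055 -12.2; python3 - <<'E'
from h import *
im,d,K,R,t=cam("wrist"); cv2.imwrite("pics/w11.png",im)
P=cloud(d,K,R,t)*1000
m=(abs(P[...,2]-37)<3)&(np.hypot(P[...,0]-550,P[...,1]-17)<130)
m[300:]=0
print(cv2.minAreaRect(P[m][:,:2].astype(np.float32)))
im=cam("scene")[0]; cv2.imwrite("pics/s11.png",cv2.resize(im[150:310,250:410],None,fx=4,fy=4))
E
python3 g.py .5481 .0157 .055 -12.2
```

```text
t=16.10 p=[548.4  10.8  69.1] yaw=-12.3 down=[-0.002 -0.001 -1.   ] F=[-0.  -0.6 -2.1] w=0.181 off=[14.1 -1.3 -4.7] twist=-0.1
((550.4993896484375, 41.461524963378906), (132.51629638671875, 161.25634765625), 88.1372299194336)
t=16.20 p=[549.3  11.4  70.4] yaw=-12.2 down=[-0. -0. -1.] F=[-0.9  0.5 -1. ] w=0.182 off=[15.4 -2.1 -4. ] twist=-0.0
```

View pics/w11.png

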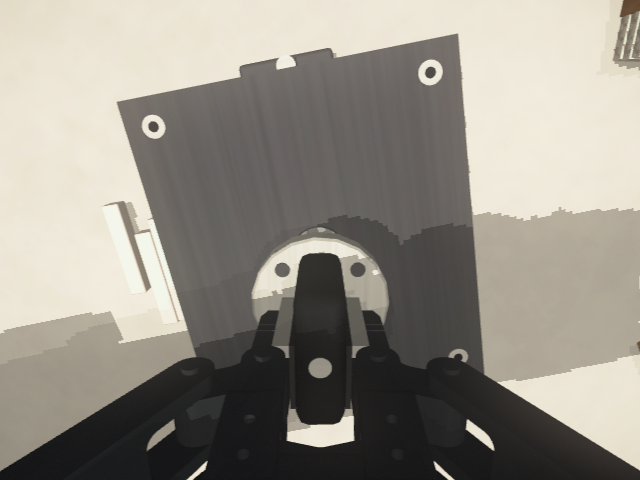

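View pics/s11.png

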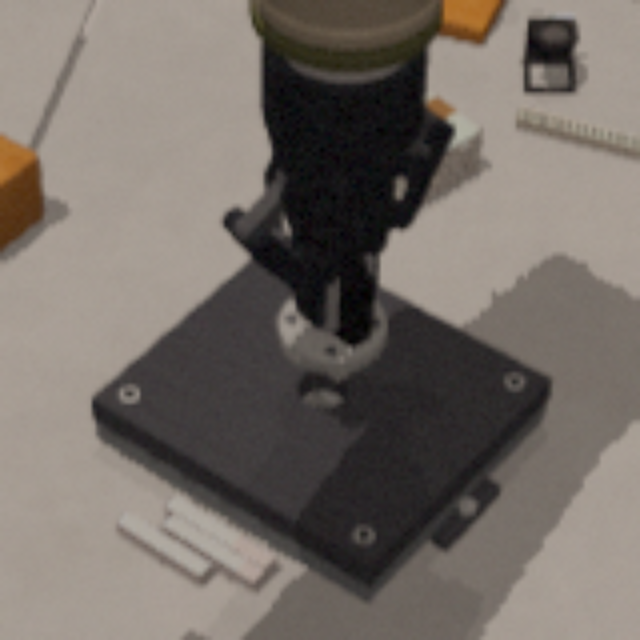

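Request:
send_rows:
  grip: [255,255,255,255,255]
  offset:
    - [0,-2,-4]
    - [0,-2,-4]
    - [0,-2,-4]
    - [5,-2,-4]
    - [8,-2,-4]
  twist: [0,0,0,0,0]

```text
clock: 16.62
position: [0.5481, 0.0168, 0.0622]
ee_rot: [0.55, 0.444, -0.55, 0.444]
ft_force: [0.0, 1.2, -1.9]
grip_width: 0.182
```

Request:
send_rows:
  grip: [255,255,255,255,255]
  offset:
    - [0,0,0]
    - [0,0,0]
    - [0,0,0]
    - [0,0,0]
    - [0,0,0]
  twist: [0,0,0,0,0]

```text
clock: 17.03
position: [0.5482, 0.0167, 0.0626]
ee_rot: [0.55, 0.444, -0.55, 0.444]
ft_force: [0.5, 0.3, -2.0]
grip_width: 0.18
```

```bash
python3 g.py .5481 .0157 .055 -12.2; python3 - <<'E'
from h import *
im,d,K,R,t=cam("wrist")
P=cloud(d,K,R,t)*1000
v,u=np.mgrid[0:480,0:640]
m=(abs(P[...,2]-37)<3)&(np.hypot(P[...,0]-550,P[...,1]-17)<130)
m[300:]=0
r=cv2.minAreaRect(P[m][:,:2].astype(np.float32));print(r)
o=monitor.get_obs();z0=o["position"][2]*1000
m=(u>285)&(u<355)&(abs(P[...,2]-z0-65)<3)&(d>0)&(np.hypot(P[...,0]-550,P[...,1]-17)<30)
print("bar",cv2.minAreaRect(P[m][:,:2].astype(np.float32)),np.median(P[m][:,2]))
im=cam("scene")[0]; cv2.imwrite("pics/s12.png",cv2.resize(im[200:280,290:370],None,fx=8,fy=8,interpolation=cv2.INTER_CUBIC))
E
python3 g.py .5481 .0157 .055 -12.2
```

```text
t=17.03 p=[548.2  16.7  62.6] yaw=-12.2 down=[ 0.  0. -1.] F=[ 0.5  0.3 -2. ] w=0.180 off=[7.6 0.1 1. ] twist=0.0
((550.5804443359375, 46.03746032714844), (123.1648941040039, 161.09872436523438), 88.19892120361328)
bar ((549.0307006835938, 18.679603576660156), (45.11198043823242, 20.366477966308594), 76.89362335205078) 126.42147096377236
t=17.13 p=[548.2  16.8  62.6] yaw=-12.2 down=[ 0.  0. -1.] F=[ 0.5  0.2 -2.2] w=0.181 off=[7.6 0.2 1. ] twist=0.0
```

View pics/s12.png

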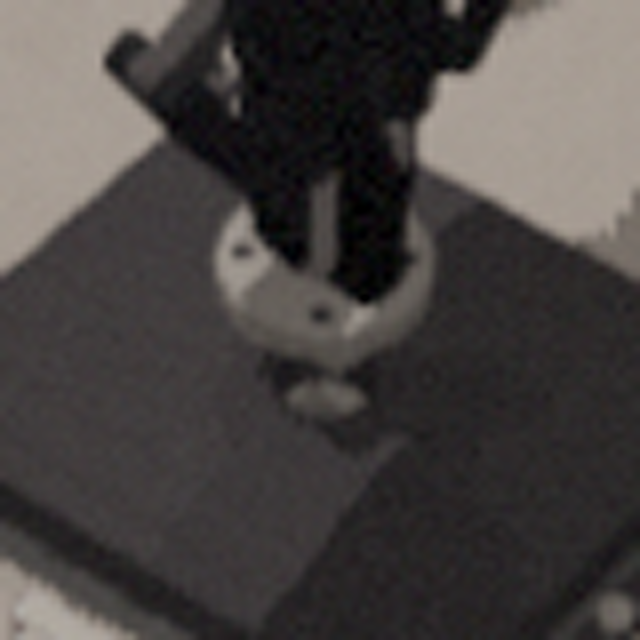

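By wrist depth the bed centre is (549.7,17.3) and the bar centre (549.0,18.7). I'll correct by about 1 mm and descend in short steps, watching the force.

Request:
send_rows:
  grip: [255,255,255,255,255]
  offset:
    - [0,0.8,1]
    - [3,0.8,1]
    - [7,0.8,1]
    - [11,0.8,1]
    - [15,0.8,1]
  twist: [0,0,0,0,0]

```text
clock: 17.55
position: [0.5485, 0.0156, 0.0469]
ee_rot: [-0.55, -0.444, 0.55, -0.444]
ft_force: [-0.2, -0.6, -2.1]
grip_width: 0.181
```

```bash
python3 g.py .5486 .0155 .027 -12.2
```

```text
t=17.55 p=[548.5  15.6  46.9] yaw=-12.1 down=[-0.  0. -1.] F=[-0.2 -0.6 -2.1] w=0.181 off=[19.9  0.1  0.1] twist=0.1
```

Request:
send_rows:
  grip: [255,255,255,255,255]
  offset:
    - [3,0,0]
    - [6,0,0]
    - [9,0,0]
    - [11,0,0]
    - [13,0,0]
  twist: [0,0,0,0,0]

```text
clock: 17.97
position: [0.5487, 0.0156, 0.0343]
ee_rot: [0.55, 0.444, -0.55, 0.444]
ft_force: [-0.3, -0.6, -1.1]
grip_width: 0.181
```

```bash
python3 g.py .5486 .0155 .027 -12.2
```

```text
t=17.97 p=[548.7  15.6  34.3] yaw=-12.2 down=[-0.  0. -1.] F=[-0.3 -0.6 -1.1] w=0.181 off=[ 7.3 -0.1  0.1] twist=0.0
```

Request:
send_rows:
  grip: [255,255,255,255,255]
  offset:
    - [2,0,0]
    - [4,0,0]
    - [6,0,0]
    - [7.5,0,0]
    - [7.5,0,0]
  twist: [0,0,0,0,0]

```text
clock: 18.38
position: [0.5487, 0.0156, 0.0274]
ee_rot: [0.55, 0.444, -0.55, 0.444]
ft_force: [-3.6, 0.5, 4.5]
grip_width: 0.185
```

```bash
python3 g.py .5486 .0155 .027 -12.2;  python3 - <<'E'
from h import *
im,d,K,R,t=cam("wrist"); cv2.imwrite("pics/w13.png",im)
im=cam("scene")[0]; cv2.imwrite("pics/s13.png",cv2.resize(im[200:280,290:370],None,fx=8,fy=8,interpolation=cv2.INTER_CUBIC))
E
```

```text
t=18.38 p=[548.7  15.6  27.4] yaw=-12.2 down=[-0.  0. -1.] F=[-3.6  0.5  4.5] w=0.185 off=[ 0.4 -0.1  0.1] twist=0.0
```

View pics/s13.png

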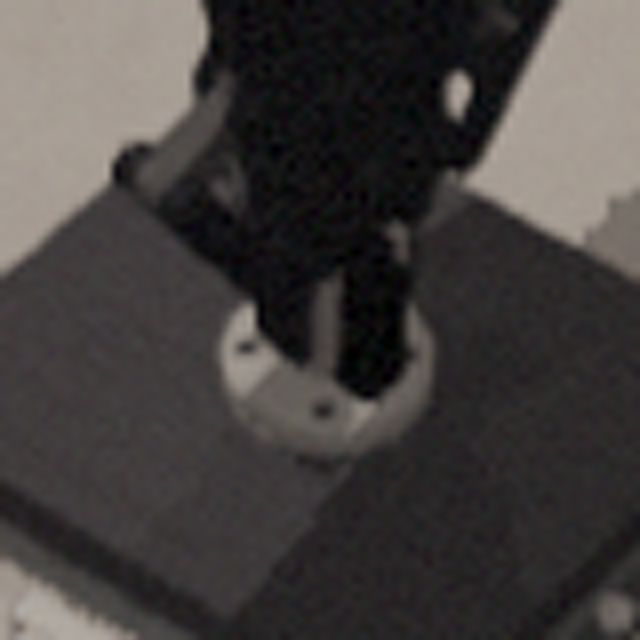

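```bash
cat > bar.py <<'E'
from h import *
im,d,K,R,t=cam("wrist")
P=cloud(d,K,R,t)*1000; v,u=np.mgrid[0:480,0:640]
o=monitor.get_obs();z0=o["position"][2]*1000
def fit(q,n):
    for _ in range(4):
        A=np.c_[q[:,:2]-q[:,:2].mean(0),np.ones(len(q))]; c=np.linalg.lstsq(A,q[:,2],rcond=None)[0]; e=q[:,2]-A@c; q=q[abs(e)<2*e.std()+.1]
    print(n,len(q),np.round(c,3))
near=np.hypot(P[...,0]-549.7,P[...,1]-17.3)
fit(P[(u>295)&(u<345)&(v>260)&(v<350)&(abs(P[...,2]-z0-65)<9)],"bar top")
fit(P[(u>255)&(u<385)&(v<292)&(abs(P[...,2]-z0-21)<7)&(near<34)&(near>10)&(P[...,2]>42)],"flange top")
fit(P[(near>35)&(near<70)&(abs(P[...,2]-37)<3)],"bed top")
m=(u>285)&(u<355)&(abs(P[...,2]-z0-65)<4)&(near<30)
print("bar",cv2.minAreaRect(P[m][:,:2].astype(np.float32)),o["position"],o["ft_force"])
E
python3 bar.py
```

```text
bar top 2524 [-2.0000e-02 -7.2000e-02  9.0806e+01]
flange top 3685 [-1.0000e-03 -7.0000e-03  4.7349e+01]
bed top 43222 [ 0.    -0.    37.396]
bar ((549.7838745117188, 17.515888214111328), (45.776702880859375, 20.46511459350586), 78.72350311279297) [0.54870811 0.01560668 0.02741731] [-3.77811494  0.10916447  5.60114867]
```

The flange top is 9.95 mm above the bed face and the flange is 10 mm thick, so the die is flush, with its bar centre on the bore. Contact force was only a few newtons. Releasing and withdrawing.

Request:
send_rows:
  grip: [200,160,100,0,0]
  offset:
    - [0,0,0]
    - [0,0,0]
    - [0,0,0]
    - [0,0,0]
    - [0,0,0]
  twist: [0,0,0,0,0]

```text
clock: 18.95
position: [0.5487, 0.0156, 0.027]
ee_rot: [0.55, 0.444, -0.55, 0.444]
ft_force: [0.4, -0.3, 0.4]
grip_width: 0.775
```

Request:
send_rows:
  grip: [0,0,0,0,0]
  offset:
    - [-8,0,0]
    - [-25,0,0]
    - [-50,0,0]
    - [-80,0,0]
    - [-100,0,0]
  twist: [0,0,0,0,0]

```text
clock: 19.37
position: [0.5494, 0.0154, 0.1301]
ee_rot: [0.551, 0.444, -0.55, 0.445]
ft_force: [0.2, -1.5, -0.6]
grip_width: 0.998
```

Request:
send_rows:
  grip: [0,0,0,0,0]
  offset:
    - [-10,0,20]
    - [-10,0,45]
    - [-10,0,60]
    - [-10,0,65]
    - [-10,0,65]
  twist: [0,0,0,0,0]

```text
clock: 19.78
position: [0.5348, -0.0492, 0.1375]
ee_rot: [0.551, 0.444, -0.55, 0.444]
ft_force: [0.1, 0.0, -0.1]
grip_width: 1.002
```

```bash
python3 - <<'E'
from h import *
im,d,K,R,t=cam("wrist"); cv2.imwrite("pics/w14.png",im)
P=cloud(d,K,R,t)*1000; near=np.hypot(P[...,0]-549.7,P[...,1]-17.3); g=im.min(-1)>90
f=(near<27)&(abs(P[...,2]-47)<4)
b=(near>35)&(near<70)&(abs(P[...,2]-37)<3)
print("flange",f.sum(),np.median(P[f][:,2]),"bed",np.median(P[b][:,2]),cv2.minEnclosingCircle(P[f][:,:2].astype(np.float32)))
bt=(near<30)&(P[...,2]>86)&(P[...,2]<100); print("bar",np.median(P[bt][:,2]),cv2.minAreaRect(P[bt][:,:2].astype(np.float32)))
for x in range(425,470,3):
    m=(abs(P[...,0]-x)<1.5)&(abs(P[...,1]-17)<30)&(P[...,2]>5)&(d>0); print(x,m.sum(),np.round(np.median(P[m][:,2]),1) if m.sum() else None)
im,d,K,R,t=cam("scene"); cv2.imwrite("pics/s14.png",im); P=cloud(d,K,R,t)*1000
m=(np.hypot(P[...,0]-568,P[...,1]-300)<90)&(abs(P[...,2]-50)<6); print("block",cv2.minAreaRect(P[m][:,:2].astype(np.float32)),np.median(P[m][:,2]))
m=(np.hypot(P[...,0]-381,P[...,1]-196)<30)&(P[...,2]>30); print("weight",cv2.minAreaRect(P[m][:,:2].astype(np.float32))[0])
for tg,z in [("cards_center",.0165),("wedge_center",.01)]:
    for r in viewer.spot_point(tg,"scene")[:1]: print(tg,np.round(ray(r["position"],z,K,R,t),3))
E
python3 g.py 0.5 0 .2
```

```text
flange 3581 47.40969879153051 bed 37.38604278752938 ((549.6777954101562, 17.30202865600586), 26.97960090637207)
bar 90.96291262518024 ((549.7949829101562, 17.210372924804688), (45.78626251220703, 16.02667236328125), 77.97679138183594)
425 0 None
428 0 None
431 135 11.2
434 246 11.4
437 241 11.5
440 363 10.4
443 80 11.1
446 318 11.3
449 322 11.4
452 345 11.3
455 319 11.2
458 360 11.4
461 302 11.4
464 10 12.1
467 0 None
block ((567.6219482421875, 298.7432861328125), (113.81434631347656, 53.721378326416016), 88.35020446777344) 49.29532043097176
weight (380.7904968261719, 194.80076599121094)
cards_center [0.773 0.116 0.016]
wedge_center [ 0.774 -0.133  0.01 ]
t=19.98 p=[535.2 -46.5 136.9] yaw=-12.0 down=[-0.  0. -1.] F=[ 0.3 -0.4 -0.3] w=1.001 off=[-63.1 -44.1 -38.1]
```

View pics/w14.png

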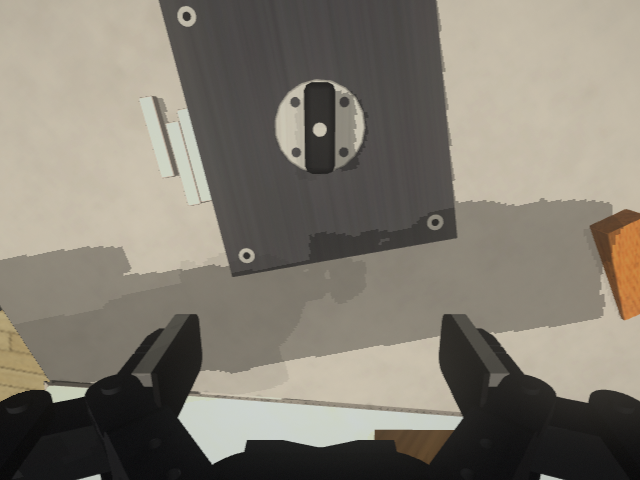

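View pics/s14.png

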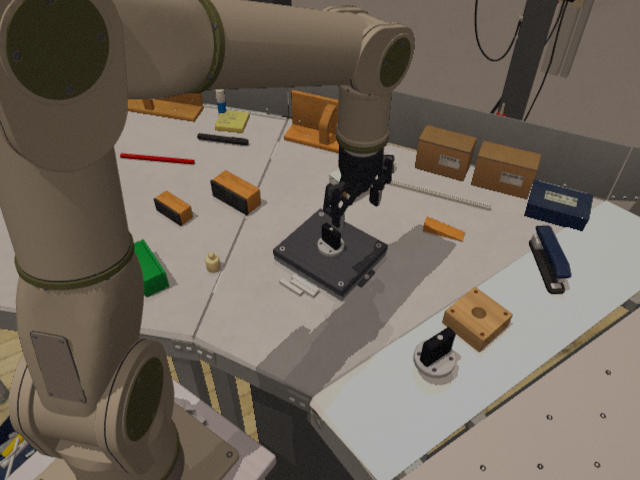

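The die is flush: the flange top is 10.0 mm above the bed face, and the bar centre is at the bore. All three off-cuts lie flat, with tops at about 11 mm over x = 430-464 mm. The block is standing clear and the weight, cards and wedge haven't moved. Handing in.

```bash
python3 -c "
from workcell import manip
print(manip.hand_in())"
```

```text
the job is handed in; nothing more can be done
None
```

I swept the three off-cuts off the bed with the larger orange block, rubber face leading, and stood the block flat at about (0.57, 0.30), clear of the bed. I then took the small die from its stand, set it in the bore and let it go. The job was handed in at about 20 s; the hand-in gives no verdict.

**Turning the die:** I did not turn it under pressure. The slot could be seen in the wrist depth picture, with its long axis at 77.6°. I lined the tang up first, and it dropped straight in with only about 6 N at the wrist.

**Last checks:**
- **Die:** the flange top is 10.0 mm above the bed face, so it is flush. The bar centre is within 1 mm of the bore, and the fingers are clear of it.
- **Off-cuts:** the wrist depth picture shows the bars lying flat on the worktop beside the bed, their tops at about 11 mm.
- **Block:** its top is at about 50 mm. It was let go about 4 mm above the worktop and settled flat.
- **Brass weight:** within about 2 mm of where it started.
- **Card pack and wedge:** checked only with the network's estimates, which agree with the start to a few mm.

**What disagreed:** the finger tips are really about 25 to 38 mm behind the reported TCP. My first grasp of the block therefore closed on its top edges, with up to about 51 N at the wrist. I measured the offset and re-grasped deeper, and the block had not shifted measurably.

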